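Load the battery carrier and take it off its charging dock

TASK

Put every green-banded battery pack from the blue mat into the orange carrier on the charging dock, one to a bay and lying flat; the red-banded one has failed and goes into the red tray, and the other things on the bench stay where they are. Only when all the green ones are in, slide the yellow safety catch fully open, press the red release button it covered fully in, and lift the loaded carrier off the dock by its handle and set it down in the middle of the grey mat beside the dock, square with the mat and with the packs still in their bays. With the button in, slide the safety catch fully shut again before you finish.

Things in the scene. Friction and masses are not known exactly. Their poses are not given: they have to be found in the camera images.
- pack0: black hard-case battery pack with a green band round it, lying flat on the blue mat: 74 x 38 x 34 mm (x, y, z), 100 to 140 g. Origin: centre of its underside; x along its length (the yellow socket end is +x), z up. To be picked across its 38 mm width. Between two and four green-banded packs are there; absent ones are None from the start
- pack1: black hard-case battery pack with a green band round it, lying flat on the blue mat: 74 x 38 x 34 mm (x, y, z), 100 to 140 g. Origin: centre of its underside; x along its length (the yellow socket end is +x), z up. To be picked across its 38 mm width. Between two and four green-banded packs are there; absent ones are None from the start
- pack2: black hard-case battery pack with a green band round it, lying flat on the blue mat: 74 x 38 x 34 mm (x, y, z), 100 to 140 g. Origin: centre of its underside; x along its length (the yellow socket end is +x), z up. To be picked across its 38 mm width. Between two and four green-banded packs are there; absent ones are None from the start
- pack3: black hard-case battery pack with a green band round it, lying flat on the blue mat: 74 x 38 x 34 mm (x, y, z), 100 to 140 g. Origin: centre of its underside; x along its length (the yellow socket end is +x), z up. To be picked across its 38 mm width. Between two and four green-banded packs are there; absent ones are None from the start
- reject: a failed pack: the same black case, 74 x 38 x 34 mm, but with a red band, lying flat among the others on the blue mat. Origin: centre of its underside, x along its length. To be picked like the others
- tray: red steel quarantine tray for failed packs, open on top, fixed: 112 x 142 x 32 mm outside (x, y, z), walls and floor 4 mm thick. Origin: centre of its underside. A pack laid in it along the tray's y leaves a finger room at either side
- carrier: orange four-bay battery carrier with a black handle, standing on the dock, about 0.36 kg empty. Base plate 210 x 124 x 6 mm (x, y, z), held down at its front and rear ends by two steel tongues while the dock is locked; once released it lifts straight up out of a 6 mm deep seat (2 to 3 mm play all round). Origin: centre of its underside, x along its length, z up
- handle (a point): centre of the carrier's handle bar, 74 mm above the carrier's underside. The bar runs along the carrier's y, 112 mm long between two posts, 16 mm thick in x and 16 mm high in z; clear space below it down to the packs about 26 mm. To be pinched from above across its 16 mm (along the carrier's x)
- dock: black charging dock, fixed to the bench, 310 x 144 mm, the seat 24 mm above the bench, with a grey control housing along its front (-x) end, top 45 mm above the bench, and a grey latch housing of the same height at its rear end. Origin: on the bench under the middle of the carrier's seat; x points from the control housing to the rear housing, y to the left, z up
- dock_seat (a point): centre of the dock's seat surface; the docked carrier's origin lies here
- catch (a joint): safety catch: yellow hood with a tab, on top of the control housing, covering the red button. 0 = shut over the button; slides along the dock's +y to 0.052 m = fully open; 1.5 N moves it and it stays where it is left
- catch_tab (a point): centre of the yellow tab that stands on the hood: 26 mm in the dock's x, 12 mm in its y, 18 mm high; the tab starts at the hood's flat top, 9 mm below this point, and ends 9 mm above it. The hood is 44 x 44 mm. The tab moves with the catch
- release (a joint): round red release button, 24 mm across, under the hood: 0 = out, 0.008 m = pressed fully in (straight down). 3 N moves it, it has no spring and stays in; from about 0.007 the two steel tongues have withdrawn clear of the carrier
- button_top (a point): centre of the red button's top face; moves with it. With the catch fully open the hood's edge is 30 mm from this point, and nothing else round the button stands above it when it is out (catch rails 24 mm away at either side in the dock's x are 6 mm lower)
- fire_mat: grey fire-resistant battery mat, fixed, 280 x 190 x 3 mm (x, y, z), free space beside the dock. Origin: centre of its underside; x along its 280 mm length
- spool: solder spool, 54 mm across, 48 mm high, bystander. Origin: centre of its underside
- flux: red flux jar with white cap, 44 mm across, 40 mm high, bystander. Origin: centre of its underside
- cutters: blue-handled flush cutters lying flat, 135 mm long, bystander. Origin: near the pivot, on the bench
- tin: tip-cleaner tin with copper wool, 68 mm across, 40 mm high, bystander. Origin: centre of its underside
- driver: screwdriver lying flat, 160 mm long, bystander. Origin: middle of its length, on the bench
- bay0 (a point): centre of the floor of the carrier's bay 0 (rear left of the carrier; front = -x, left = +y), 6 mm above the carrier's underside. 82 x 46 mm inside, walls 16 mm high above its floor, with a 44 mm wide finger cut-out in the middle of each long side; 30 mm free between packs side by side. A pack in the bay lies flat along the carrier's x (either way round), its origin here
- bay1 (a point): centre of the floor of the carrier's bay 1 (front right of the carrier; front = -x, left = +y), 6 mm above the carrier's underside. 82 x 46 mm inside, walls 16 mm high above its floor, with a 44 mm wide finger cut-out in the middle of each long side; 30 mm free between packs side by side. A pack in the bay lies flat along the carrier's x (either way round), its origin here
- bay2 (a point): centre of the floor of the carrier's bay 2 (rear right of the carrier; front = -x, left = +y), 6 mm above the carrier's underside. 82 x 46 mm inside, walls 16 mm high above its floor, with a 44 mm wide finger cut-out in the middle of each long side; 30 mm free between packs side by side. A pack in the bay lies flat along the carrier's x (either way round), its origin here
- bay3 (a point): centre of the floor of the carrier's bay 3 (front left of the carrier; front = -x, left = +y), 6 mm above the carrier's underside. 82 x 46 mm inside, walls 16 mm high above its floor, with a 44 mm wide finger cut-out in the middle of each long side; 30 mm free between packs side by side. A pack in the bay lies flat along the carrier's x (either way round), its origin here
Things that resemble listed ones, but are neither listed nor needed, are in the scene too. Leave any white look-alike of the pack2 alone.

How it is judged:
By the outcome, as a careful person would: the job done as asked, in the order asked, and still so for the second after the job is handed in, with the robot touching nothing.
Of pack0, pack1, pack2, pack3 only 2 to 4 are there at a start; the rules pass over those that are not, and their reading is None.
At some moment in a run one of pack0, pack1, pack2, pack3, reject may be knocked a few centimetres aside while the robot is not near it.
Once in a run the grip may slacken for a moment while it holds something.
It also fails if it takes over 210 s, if anything falls off the work surface, if the arm or the gripper's body presses on something with over 40 N, if the wrist force passes 120 N, or if a joint passes its speed limit or range.

ROBOT

A 6-joint arm with a two-finger parallel gripper is mounted at the origin on the work surface. World frame = base frame: x ahead of the robot, y to its left, z up, the work surface at z = 0. Lengths are in m, angles in rad, forces in N, time in s.
With the tool pointing down it reaches from about 0.275 to 0.975 m from the base axis. Payload 8.4 kg.
Tool frame: the origin (TCP) lies on the mounting face of the last link; the fingertips stand 190 mm ahead of it and the grasp point (between the pads) lies 171 mm ahead of it (bot.tips_ahead is the distance from the TCP to the fingertips, in m); z points along the fingers, y is the line along which they close (so a half turn about z gives the same grasp; the last joint's range is limited). The gripper opens to 92 mm and grips with 3 to 60 N. Pads are 20 mm wide; open, the fingers measure 128 mm over their backs; the gripper's body (75 mm by 189 mm) begins 69 mm behind the grasp point.
Start: joints at [1.119, 0.353, 1.633, -0, 1.155, -0.002], TCP at [0.272, 0.563, 0.405] pointing down, gripper open.
Joint ranges: [-2.63, 2.63], [-0.92, 2.1], [0.06, 2.66], [-1.3, 4.44], [0, 2.69], [-3.02, 3.02]. Speed limits (rad/s): [2.22, 2.22, 2.79, 3.14, 3.14, 3.14].

INTERFACE

Orientations are given as a rotation vector (axis times angle).
In Python, from station import bot, vision, sign_off gives the robot as it stands.
- The arm moves only by the tool apply_moves, never from a script. Its argument "rows" is a list of rows, each an object with "offset": the shift along the tool's x, y, z in cm, a list of three; "twist": the turn about the tool's z in degrees. A call has 1 to 10 rows; each row shifts and turns the commanded pose from where the row before left it, along the tool's axes as they then stand; what a row does not reach is not made up. A row lasts 1/10 s, in which the tool goes at most 50 mm and 8.59 degrees, less where a joint would pass 70% of its speed; a pose out of reach is approached as far as the arm can. A call with a gripper value outside its range is refused whole. "claw" is the finger opening in cm, from 0 to 9.19, set as the call begins (left out, the last holds). The fingers move at their own pace and stop on an object; the grip force is fixed at half the most. Time passes only in rows, so rows that do not move let the fingers close. It gives the time, the measured TCP pose, the force, the opening and the grip force at its end, in the units of the state.
- bot.state(): the state, without advancing time (a new reading comes with each control period).
- vision.capture(name): name is "side" or "top" or "wrist"; returns a dict with "image" (384x512x3 uint8, red, green, blue), "fov_y" (degrees; the focal length in pixels is half the picture's height over the tangent of half this angle, whatever the lens; pixels are square), "cx", "cy" (the principal point, pixels), "world_from_camera" (4x4, takes a point from camera to world coordinates). Camera axes: x right, y down, z forward; pixel columns grow to the right and rows downward; lengths in m; the calibration is good to about 2 mm. The wrist camera is an equidistant fisheye: a pixel r from the principal point sees the ray r / f radians off the axis. A picture is of the moment at which its call begins. There is no depth.
- sign_off(): hands the job in; it is judged then, once.
The state is a dict: "clock": time; "joint_pos": joint angles; "joint_velocities": joint speeds; "joint_torque": joint torques, N m; "ee_pos": TCP position; "tcp_rot": TCP orientation; "ft_force": force on the tool from outside, world axes, zero at the start; "moment": the same for the moment, N m; "gripper_width": finger opening in m; "finger_force": force on a finger pad.
Only numpy, scipy, OpenCV 4.12 (cv2) and the standard library are available. Lean on these libraries where they do the work, as an engineer would, in place of code of your own. Each camera call takes 0.05 s, during which the arm holds its last target. There are 200 camera calls.

## Working session

There is one attempt and no reset: what is moved stays moved. The work goes in short steps, Python scripts to look and compute and a tool call to move; the robot and the scene stay as the last step left them, time stands still between calls to the robot, and variables do not carry over. Pictures are saved under pics/ and viewed, at most 14 in all, crops included, and the job is handed in when it is done.

Besides the shell and the picture viewer there is one more tool, called after "Request:" as name(argument=value, ...), one argument or row to a line, values as JSON. apply_moves: Moves the arm, as the interface text tells. Its arguments: {"type":"object","properties":{"rows":{"type":"array"},"claw":{"type":"number"}},"required":["rows"]}

```bash
mkdir -p pics; ls; python3 - <<'E'
from station import bot, vision
import cv2
print(bot.state())
for n in ("top","side"):
    c=vision.capture(n); cv2.imwrite(f"pics/{n}0.png",cv2.resize(c["image"][:,:,::-1],(800,600),interpolation=cv2.INTER_CUBIC))
    print(n,c["fov_y"],c["cx"],c["cy"],c["world_from_camera"].round(4).tolist())
E
```

```text
pics
{'clock': 0.0, 'joint_pos': array([ 1.11862021e+00,  3.53633251e-01,  1.63411112e+00, -4.86011991e-06,
        1.15520573e+00, -2.43305089e-03]), 'joint_velocities': array([-7.37059754e-04,  9.37592039e-05,  9.13279568e-04,  2.95232092e-04,
       -4.99176045e-04, -9.13921053e-04]), 'joint_torque': array([-6.57338860e-04, -5.93850589e+01, -3.34210217e+01,  6.96597691e-02,
        2.35767814e-02, -1.48825629e-04]), 'ee_pos': array([0.27162847, 0.56263478, 0.40398267]), 'tcp_rot': array([-7.00445483e-01, -3.06220206e+00,  2.07879519e-03]), 'ft_force': array([ 0.17939915,  0.70033872, -0.08574469]), 'moment': array([-0.02207813, -0.02576007,  0.02295682]), 'finger_force': 0.0, 'gripper_width': 0.09164639211213105}
top 51.05917002947863 256.41825547222123 191.98290171410105 [[0.001, -0.99, 0.1412, 0.3806], [-1.0, -0.0008, 0.0014, -0.0656], [-0.0012, -0.1412, -0.99, 1.2801], [0.0, 0.0, 0.0, 1.0]]
side 49.79181188681098 258.9472889225741 188.06580992963083 [[0.8093, -0.406, 0.4245, -0.1001], [-0.5871, -0.5816, 0.563, -0.9477], [0.0183, -0.7049, -0.7091, 1.2162], [0.0, 0.0, 0.0, 1.0]]
```

View pics/top0.png

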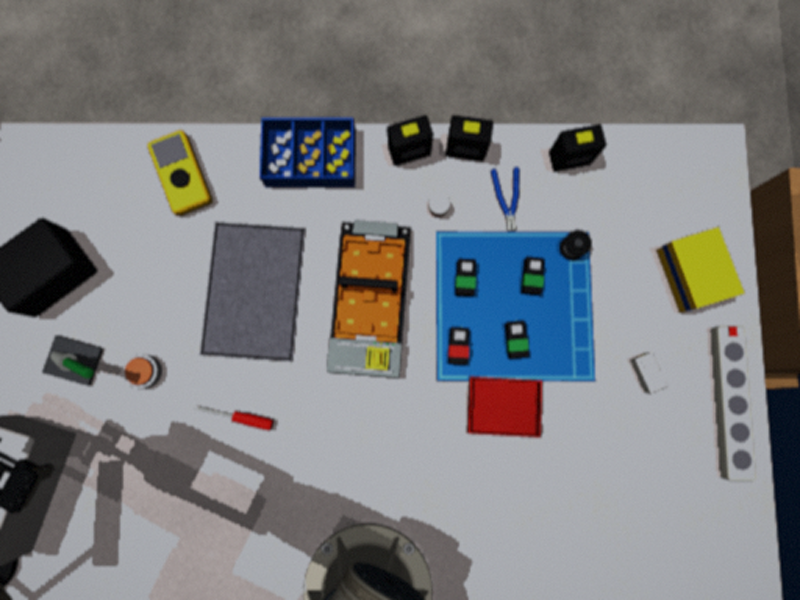

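View pics/side0.png

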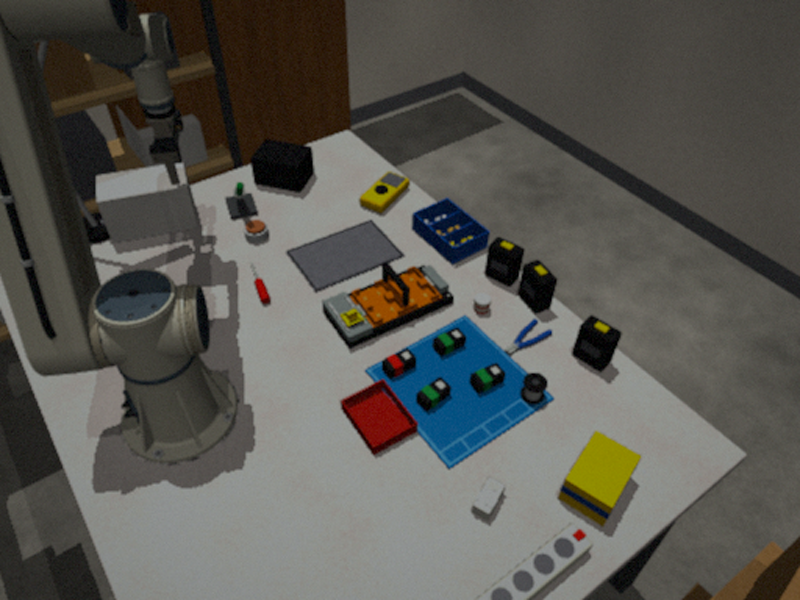

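Top picture: green packs at (466,277), (534,275) and (516,339); the red-banded one is at (459,345). The tray is at (505,407) and the carrier at (371,287). The catch is at (378,358), the grey mat at (254,291), and the white look-alike at (651,372) stays. The side picture agrees. I'll take an enlarged crop to confirm and measure.

```bash
cat > h.py <<'E'
import numpy as np, cv2
from station import bot, vision
def ray(c,uv,wrist=False):
    f=c["image"].shape[0]/2/np.tan(np.radians(c["fov_y"])/2)
    x=(np.asarray(uv,float)-[c["cx"],c["cy"]])/f
    if wrist:
        t=np.hypot(*x); d=np.r_[x*(np.sin(t)/max(t,1e-9)),np.cos(t)]
    else: d=np.r_[x,1]
    T=c["world_from_camera"]; return T[:3,3],T[:3,:3]@d
def at(c,uv,z,wrist=False):
    o,d=ray(c,uv,wrist); return o+d*(z-o[2])/d[2]
def proj(c,p,wrist=False):
    f=c["image"].shape[0]/2/np.tan(np.radians(c["fov_y"])/2)
    T=c["world_from_camera"]; q=T[:3,:3].T@(np.asarray(p,float)-T[:3,3])
    if wrist:
        r=np.hypot(q[0],q[1]); return np.array([c["cx"],c["cy"]])+f*np.arctan2(r,q[2])*q[:2]/max(r,1e-9)
    return np.array([c["cx"],c["cy"]])+f*q[:2]/q[2]
def crop(c,u0,v0,u1,v1,s,name):
    im=cv2.resize(c["image"][v0:v1,u0:u1,::-1],None,fx=s,fy=s,interpolation=cv2.INTER_CUBIC); cv2.imwrite(f"pics/{name}.png",im)
E
python3 - <<'E'
from h import *
c=vision.capture("top"); np.savez("top.npz",**c)
crop(c,205,135,385,285,4,"topcrop")
k=800/512
for n,u,v,z in [("g",466,277,.037),("g",534,275,.037),("g",516,339,.037),("r",459,345,.037),("tray",505,407,.032),("mat",254,291,.003),("tab",378,358,.063),("car",371,287,.06)]:
    print(n,at(c,(u/k,v/k),z).round(3))
hsv=cv2.cvtColor(c["image"],cv2.COLOR_RGB2HSV)
def blobs(n,lo,hi,z,amin=20):
    m=cv2.inRange(hsv,lo,hi); k,l,s,ce=cv2.connectedComponentsWithStats(m)
    for i in range(1,k):
        if s[i,4]>=amin:
            pts=np.argwhere(l==i)[:,::-1]
            w=np.array([at(c,p,z)[:2] for p in pts]); r=cv2.minAreaRect((w*1000).astype(np.float32))
            print(n,s[i].tolist(),ce[i].round(1),at(c,ce[i],z).round(4),np.round(r,1) if 0 else [np.round(x,1).tolist() for x in r])
blobs("green",(45,100,50),(85,255,255),.034)
blobs("red",(0,170,90),(6,255,255),.034)
blobs("mat",(95,150,80),(115,255,255),.002,500)
blobs("grey",(110,5,70),(150,60,120),.003,500)
blobs("orange",(8,180,120),(18,255,255),.03,100)
blobs("yellow",(25,150,120),(33,255,255),.06,60)
E
```

```text
g [ 0.605 -0.195  0.037]
g [ 0.609 -0.332  0.037]
g [ 0.48  -0.293  0.037]
r [ 0.468 -0.179  0.037]
tray [ 0.347 -0.269  0.032]
mat [0.581 0.238 0.003]
tab [ 0.441 -0.02   0.063]
car [ 0.58  -0.006  0.06 ]
green [334, 175, 14, 9, 107] [340.9 179.2] [ 0.5992 -0.3295  0.034 ] [[599.7, -328.3], [40.8, 25.6], 88.2]
green [292, 176, 13, 9, 106] [297.8 180.1] [ 0.5961 -0.194   0.034 ] [[596.4, -194.6], [37.8, 25.6], 89.3]
green [325, 216, 13, 10, 108] [331.1 220.5] [ 0.4693 -0.2955  0.034 ] [[469.3, -295.2], [25.6, 39.9], 6.4]
green [40, 229, 19, 13, 120] [ 49.3 235.2] [0.423  0.5752 0.034 ] [[422.9, 575.7], [63.8, 18.8], 62.5]
red [288, 221, 11, 8, 88] [293.  224.5] [ 0.4568 -0.1772  0.034 ] [[456.8, -177.3], [21.6, 31.2], 0.1]
red [300, 242, 44, 37, 1469] [321.7 260.2] [ 0.3479 -0.2636  0.034 ] [[348.4, -263.2], [131.5, 103.7], 86.9]
red [149, 264, 25, 11, 158] [161.6 268.8] [0.3214 0.225  0.034 ] [[321.9, 226.2], [76.7, 19.5], 76.3]
mat [167, 76, 60, 38, 618] [201.4  98.4] [0.877  0.1193 0.002 ] [[890.8, 135.4], [128.8, 194.6], 0.0]
mat [280, 148, 100, 96, 7620] [329.8 196.3] [ 0.5491 -0.299   0.002 ] [[554.7, -297.0], [314.9, 306.6], 89.6]
grey [128, 142, 68, 89, 4664] [161.6 186.7] [0.5798 0.241  0.003 ] [[583.3, 240.1], [190.3, 278.7], 86.1]
orange [218, 151, 41, 33, 882] [238.5 165.3] [ 0.6442 -0.0069  0.03  ] [[640.7, -5.5], [123.0, 97.0], 85.2]
orange [215, 186, 41, 33, 1055] [235.2 201.3] [0.5293 0.0024 0.03  ] [[529.5, 3.4], [122.8, 97.5], 84.9]
yellow [297, 78, 10, 7, 60] [301.5  80.9] [ 0.9128 -0.2076  0.06  ] [[912.5, -207.5], [28.7, 20.2], 89.2]
yellow [95, 84, 37, 52, 669] [115.2 114.7] [0.8004 0.3817 0.06  ] [[818.9, 388.8], [157.2, 76.1], 22.9]
yellow [430, 146, 46, 51, 1415] [452.4 171. ] [ 0.6204 -0.6689  0.06  ] [[621.1, -669.0], [139.0, 98.8], 17.0]
yellow [234, 222, 15, 14, 163] [241.3 228.9] [ 0.4418 -0.0183  0.06  ] [[441.7, -18.5], [41.6, 39.3], 85.3]
```

View pics/topcrop.png

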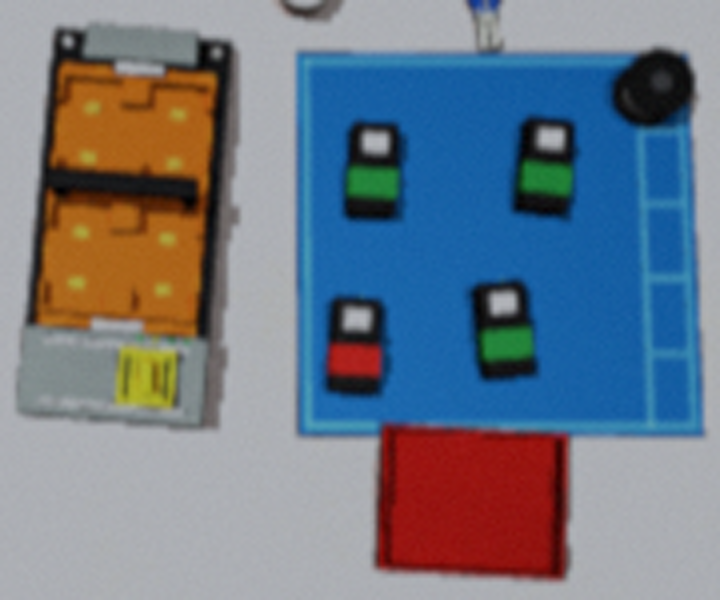

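Crop: green packs A (373,171), B (545,166) and C (504,331); red-banded (355,346). All four are full-size on the blue mat and black with a coloured band. The only look-alike is the white one off the mat. Next I'll set up a move helper and get a closer look with the wrist camera.

```bash
cat >> h.py <<'E'
from scipy.spatial.transform import Rotation as Ro
def to(p,yaw,rot=None,pos=None):
    """tool-frame offset (cm) to TCP target p then twist (deg) to tool-x yaw (mod 180)"""
    s=bot.state(); R=Ro.from_rotvec(s["tcp_rot"] if rot is None else rot).as_matrix(); q=s["ee_pos"] if pos is None else pos
    o=R.T@(np.asarray(p)-q)*100; y=np.degrees(np.arctan2(R[1,0],R[0,0]))
    t=-(yaw-y); t=(t+180)%360-180
    print("pos",q.round(4),"yaw",y.round(2),"off",o.round(2),"n>=",int(np.ceil(np.linalg.norm(o)/4.5)),"twist",round(t,2),"z tool",R[:,2].round(3))
E
python3 - <<'E'
from h import *
c=vision.capture("wrist"); s=bot.state(); R=Ro.from_rotvec(s["tcp_rot"]).as_matrix()
T=c["world_from_camera"]; print("cam in tool",(R.T@(T[:3,3]-s["ee_pos"])).round(4),(R.T@T[:3,:3]).round(3).tolist(),c["fov_y"],c["cx"],c["cy"])
to([.50,-.16,.42],180)
E
```

```text
cam in tool [0.08   0.0001 0.0203] [[-0.001, -0.959, -0.283], [1.0, -0.001, -0.0], [-0.0, -0.283, 0.959]] 65.70646984690485 256.90358325910694 193.73308726347324
pos [0.2717 0.5627 0.4042] yaw 154.23 off [-51.98 -55.16  -1.53] n>= 17 twist -25.77 z tool [-0.    -0.001 -1.   ]
```

Request:
apply_moves(
  rows=[
    {"offset": [-2.6, -2.76, -0.08], "twist": 0},
    {"offset": [-2.6, -2.76, -0.08], "twist": 0},
    {"offset": [-2.6, -2.76, -0.08], "twist": 0},
    {"offset": [-2.6, -2.76, -0.08], "twist": 0},
    {"offset": [-2.6, -2.76, -0.08], "twist": 0},
    {"offset": [-2.6, -2.76, -0.08], "twist": 0},
    {"offset": [-2.6, -2.76, -0.08], "twist": 0},
    {"offset": [-2.6, -2.76, -0.08], "twist": 0},
    {"offset": [-2.6, -2.76, -0.08], "twist": 0},
    {"offset": [-2.6, -2.76, -0.08], "twist": 0},
  ],
)

```text
clock: 1.2
ee_pos: [0.386, 0.1998, 0.4128]
tcp_rot: [0.7, 3.062, 0.0]
ft_force: [1.5, -0.2, -0.2]
gripper_width: 0.0918
finger_force: 0.0
```

Request:
apply_moves(
  rows=[
    {"offset": [-2.6, -2.76, -0.08], "twist": 0},
    {"offset": [-2.6, -2.76, -0.08], "twist": 0},
    {"offset": [-2.6, -2.76, -0.08], "twist": 0},
    {"offset": [-2.6, -2.76, -0.08], "twist": 0},
    {"offset": [-2.6, -2.76, -0.08], "twist": 0},
    {"offset": [-2.6, -2.76, -0.08], "twist": 0},
    {"offset": [-2.6, -2.76, -0.08], "twist": 0},
    {"offset": [-2.6, -2.76, -0.08], "twist": -8.5},
    {"offset": [0, 0, 0], "twist": -8.5},
    {"offset": [0, 0, 0], "twist": -8.5},
  ],
)

```text
clock: 2.2
ee_pos: [0.4773, -0.0893, 0.4189]
tcp_rot: [-0.002, -3.141, -0.0]
ft_force: [0.7, -0.3, -0.7]
gripper_width: 0.0918
finger_force: 0.0
```

```bash
python3 - <<'E'
from h import *
c=vision.capture("wrist"); np.savez("w1.npz",**c); crop(c,0,0,512,384,1.5625,"w1"); print(bot.state()["ee_pos"])
E
```

```text
[ 0.47718178 -0.08877009  0.41889142]
```

View pics/w1.png

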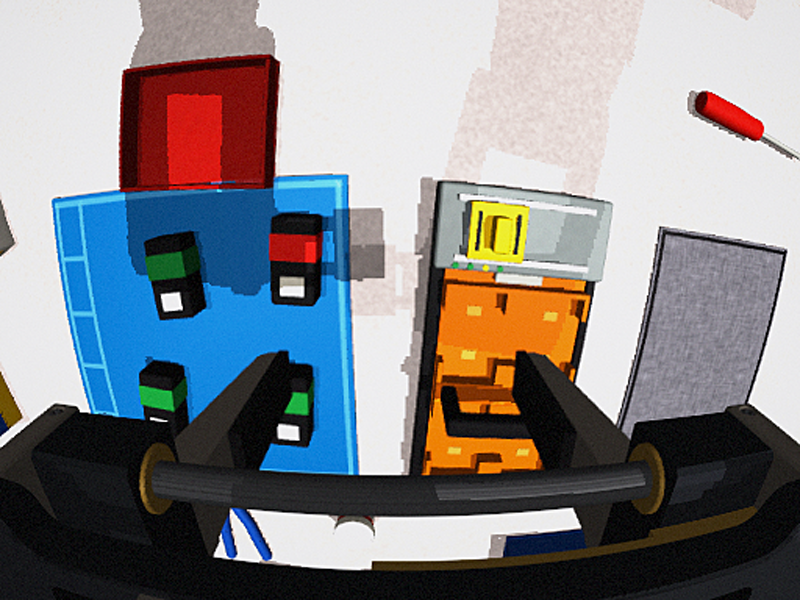

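Wrist view: red pack (297,258), green C (175,275), A (293,405), B (163,400). Tray is at (200,125), catch tab (497,233), carrier corners start at about (437,180), grey mat on the right. I'll enlarge it to read corners.

```bash
python3 - <<'E'
from h import *
c=dict(np.load("w1.npz")); im=c["image"][:,:,::-1]
a=im[30:215,75:232]; b=im[110:295,258:400]
p=cv2.resize(np.hstack([a,b]),None,fx=2.67,fy=2.67,interpolation=cv2.INTER_CUBIC); print(p.shape)
p=cv2.convertScaleAbs(p,alpha=1.3,beta=20); cv2.imwrite("pics/w1c.png",p)
E
```

```text
(494, 798, 3)
```

View pics/w1c.png

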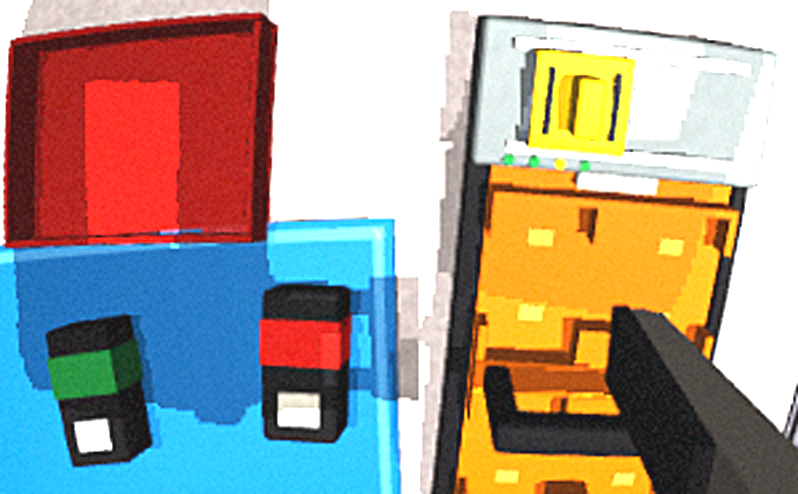

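```bash
cat >> h.py <<'E'
from scipy.optimize import minimize
def corners(g,L=.074,W=.038,z0=.002,H=.034):
    x,y,a=g; ca,sa=np.cos(a),np.sin(a)
    return [(x+ca*i*L/2-sa*j*W/2,y+sa*i*L/2+ca*j*W/2,z) for i in(-1,1) for j in(-1,1) for z in(z0,z0+H)]
def fitpack(c,g,wrist,z0=.002,mask=None):
    if mask is None:
        h=cv2.cvtColor(cv2.medianBlur(np.ascontiguousarray(c["image"]),3),cv2.COLOR_RGB2HSV)
        mask=255-cv2.inRange(h,(92,110,55),(122,255,255))
    S=4; g=np.array([g[0],g[1],np.radians(g[2])])
    ctr=proj(c,(g[0],g[1],.02),wrist); u0,v0=(ctr-45).astype(int).clip(0); M=mask[v0:v0+90,u0:u0+90]
    big=cv2.resize(M,None,fx=S,fy=S,interpolation=cv2.INTER_LINEAR).astype(float)/255
    def cost(d):
        q=g+np.array(d)*[.001,.001,.0175]
        P=np.array([(proj(c,p,wrist)-[u0,v0]+.5)*S-.5 for p in corners(q,z0=z0)],np.float32)
        hull=cv2.convexHull(P); m=np.zeros(big.shape,np.uint8); cv2.fillConvexPoly(m,np.round(hull*16).astype(np.int32),255,cv2.LINE_AA,4); m=m/255.
        ring=cv2.dilate(m,np.ones((41,41)))
        return (np.abs(m-big)*ring).sum()/m.sum()
    best=min((minimize(cost,[dx,dy,da],method="Nelder-Mead",options=dict(initial_simplex=np.array([[dx,dy,da],[dx+6,dy,da],[dx,dy+6,da],[dx,dy,da+6]]),xatol=.05,fatol=1e-5)) for dx in(-6,6) for dy in (-5,5) for da in(-6,6)),key=lambda r:r.fun)
    q=g+best.x*[.001,.001,.0175]; print("pack",q[:2].round(4),"yaw",np.degrees(q[2]).round(1),"cost",round(best.fun,3)); return q
E
python3 - <<'E'
from h import *
t=dict(np.load("top.npz")); w=dict(np.load("w1.npz"))
for n,g in dict(red=(.463,-.178,0),A=(.60,-.195,0),B=(.604,-.33,-3),C=(.475,-.295,5)).items():
    print(n); fitpack(t,g,False)
    if n in("red","C"): fitpack(w,g,True)
L=lambda x,y:(x/2.67+75,y/2.67+30); Rr=lambda x,y:((x-419)/2.67+258,y/2.67+110)
H=[at(w,Rr(*p),.045,True)[:2] for p in((483,16),(775,52),(763,187),(474,165))]
T=[at(w,L(*p),.032,True)[:2] for p in((12,42),(272,14),(268,240),(5,245))]
print("housing fr,fl,rl,rr",np.round(H,4).tolist()); print("tray",np.round(T,4).tolist(),np.mean(T,0))
print("labels",[at(w,Rr(*p),.03,True)[:2].round(4) for p in((540,237),(670,247),(530,312),(507,478),(622,480))])
E
```

```text
red
pack [ 0.4687 -0.1794] yaw -1.6 cost 0.188
pack [ 0.4692 -0.1787] yaw -3.2 cost 0.067
A
pack [ 0.6068 -0.1954] yaw -6.0 cost 0.172
B
pack [ 0.6101 -0.332 ] yaw -6.0 cost 0.176
C
pack [ 0.4808 -0.2956] yaw 4.9 cost 0.171
pack [ 0.482  -0.2955] yaw 6.6 cost 0.076
housing fr,fl,rl,rr [[0.4061, -0.0595], [0.417, 0.0814], [0.4832, 0.0808], [0.4738, -0.0627]]
tray [[0.2933, -0.3323], [0.3001, -0.1883], [0.4089, -0.1911], [0.4008, -0.3391]] [ 0.35078533 -0.26268624]
labels [array([ 0.513 , -0.0284]), array([0.5186, 0.0393]), array([ 0.5528, -0.0316]), array([ 0.6544, -0.0386]), array([0.6591, 0.0283])]
```

```bash
python3 - <<'E'
from h import *
t=dict(np.load("top.npz"))
for p in((93,107),(178,114),(88,157),(174,161),(81,232),(168,239),(76,283),(163,289)):
    print(at(t,(p[0]/4+205-.4,p[1]/4+135-.4),.031)[:2].round(4))
to([.469,-.179,.202],177)
E
```

```text
[0.6569 0.0269]
[ 0.6513 -0.0406]
[0.6165 0.0304]
[ 0.6134 -0.0376]
[0.5567 0.0352]
[ 0.5512 -0.0331]
[0.5165 0.0386]
[ 0.5118 -0.0294]
pos [ 0.4772 -0.0888  0.4189] yaw -179.48 off [ 0.89 -9.02 21.69] n>= 6 twist 3.52 z tool [-0.  0. -1.]
```

Request:
apply_moves(
  rows=[
    {"offset": [0.3, -3, 1.5], "twist": 3.5},
    {"offset": [0.3, -3, 2.5], "twist": 0},
    {"offset": [0.3, -3, 2.7], "twist": 0},
    {"offset": [0, 0, 3.5], "twist": 0},
    {"offset": [0, 0, 3.5], "twist": 0},
    {"offset": [0, 0, 3.0], "twist": 0},
    {"offset": [0, 0, 2.5], "twist": 0},
    {"offset": [0, 0, 2.5], "twist": 0},
    {"offset": [0, 0, 0], "twist": 0},
    {"offset": [0, 0, 0], "twist": 0},
  ],
  claw=9.1,
)

```text
clock: 3.25
ee_pos: [0.4642, -0.1774, 0.2022]
tcp_rot: [-0.106, -3.139, -0.001]
ft_force: [0.3, 0.6, -0.5]
gripper_width: 0.0905
finger_force: 0.0
```

Request:
apply_moves(
  rows=[
    {"offset": [0, 0, 0], "twist": 0},
    {"offset": [0, 0, 0], "twist": 0},
    {"offset": [0, 0, 0], "twist": 0},
    {"offset": [0, 0, 0], "twist": 0},
    {"offset": [0, 0, 0], "twist": 0},
    {"offset": [0, 0, 0], "twist": 0},
  ],
  claw=3,
)

```text
clock: 3.85
ee_pos: [0.4641, -0.1775, 0.2022]
tcp_rot: [0.104, 3.14, -0.0]
ft_force: [0.2, -1.0, -0.5]
gripper_width: 0.0451
finger_force: 0.0
```

Request:
apply_moves(
  rows=[
    {"offset": [0, 0, 0], "twist": 0},
    {"offset": [0, 0, 0], "twist": 0},
    {"offset": [0, 0, 0], "twist": 0},
    {"offset": [0, 0, 0], "twist": 0},
  ],
)

```text
clock: 4.25
ee_pos: [0.4641, -0.1775, 0.2021]
tcp_rot: [-0.103, -3.14, -0.0]
ft_force: [-0.1, 0.5, 2.0]
gripper_width: 0.0376
finger_force: 30.0
```

```bash
python3 - <<'E'
from h import *
print(bot.state()["gripper_width"],bot.state()["finger_force"])
s=bot.state()
to([.351,-.263,.30],87)
# grasp offset 5mm along pack +x; ends up along tool -x
E
```

```text
0.03761734611266939 30.0003719329834
pos [ 0.4641 -0.1775  0.2021] yaw 176.23 off [10.73 -9.28 -9.79] n>= 4 twist 89.23 z tool [-0.  0. -1.]
```

Request:
apply_moves(
  rows=[
    {"offset": [0, 0, -3.5], "twist": 0},
    {"offset": [0, 0, -3.5], "twist": 0},
    {"offset": [2.7, -2.3, -2.8], "twist": 0},
    {"offset": [2.7, -2.3, 0], "twist": 0},
    {"offset": [2.7, -2.3, 0], "twist": 0},
    {"offset": [2.6, -2.3, 0], "twist": 0},
    {"offset": [0, 0, 0], "twist": 8.5},
    {"offset": [0, 0, 0], "twist": 8.5},
    {"offset": [0, 0, 0], "twist": 8.5},
    {"offset": [0, 0, 0], "twist": 8.5},
  ],
)

```text
clock: 5.25
ee_pos: [0.351, -0.2623, 0.2999]
tcp_rot: [-1.026, -2.969, -0.0]
ft_force: [0.2, -0.4, -2.0]
gripper_width: 0.0378
finger_force: 30.0
```

Request:
apply_moves(
  rows=[
    {"offset": [0, 0, 0], "twist": 8.5},
    {"offset": [0, 0, 0], "twist": 8.5},
    {"offset": [0, 0, 0], "twist": 8.5},
    {"offset": [0, 0, 0], "twist": 8.5},
    {"offset": [0, 0, 0], "twist": 8.5},
    {"offset": [0, 0, 0], "twist": 8.5},
    {"offset": [0, 0, 0], "twist": 4.2},
    {"offset": [0, 0, 0], "twist": 0},
  ],
)

```text
clock: 6.05
ee_pos: [0.3512, -0.2622, 0.2999]
tcp_rot: [-2.279, -2.162, 0.0]
ft_force: [0.1, 0.6, -1.6]
gripper_width: 0.0378
finger_force: 30.0
```

```bash
python3 - <<'E'
from h import *
print(bot.state()["gripper_width"],bot.state()["finger_force"],bot.state()["joint_pos"])
to([.351,-.263,.206],87)
E
```

```text
0.03782694130792126 30.00045508146286 [-6.44697603e-01  2.08400906e-01  2.11510414e+00 -2.90741614e-05
  8.18492616e-01 -5.91870297e-01]
pos [ 0.3512 -0.2622  0.2999] yaw 86.97 off [-0.09 -0.01  9.39] n>= 3 twist -0.03 z tool [-0.  0. -1.]
```

Request:
apply_moves(
  rows=[
    {"offset": [0, 0, 3], "twist": 0},
    {"offset": [0, 0, 3], "twist": 0},
    {"offset": [0, 0, 2], "twist": 0},
    {"offset": [0, 0, 1], "twist": 0},
    {"offset": [0, 0, 0.4], "twist": 0},
    {"offset": [0, 0, 0], "twist": 0},
  ],
)

```text
clock: 6.65
ee_pos: [0.3514, -0.2623, 0.2061]
tcp_rot: [-2.277, -2.164, 0.0]
ft_force: [0.2, -0.6, -1.0]
gripper_width: 0.0379
finger_force: 30.0
```

Request:
apply_moves(
  rows=[
    {"offset": [0, 0, 0], "twist": 0},
    {"offset": [0, 0, 0], "twist": 0},
    {"offset": [0, 0, 0], "twist": 0},
  ],
  claw=5.4,
)

```text
clock: 6.95
ee_pos: [0.3516, -0.2625, 0.2068]
tcp_rot: [2.277, 2.162, 0.0]
ft_force: [-0.3, -0.8, -0.1]
gripper_width: 0.054
finger_force: 0.0
```

Request:
apply_moves(
  rows=[
    {"offset": [0, 0, -3], "twist": 0},
    {"offset": [0, 0, -4], "twist": 0},
    {"offset": [0, 0, -4], "twist": 0},
    {"offset": [0, 0, -4], "twist": 0},
    {"offset": [0, 0, -4], "twist": -8.5},
    {"offset": [0, 0, 0], "twist": -8.5},
    {"offset": [0, 0, 0], "twist": -8.5},
    {"offset": [0, 0, 0], "twist": -8.5},
    {"offset": [0, 0, 0], "twist": -8.5},
    {"offset": [0, 0, 0], "twist": -8.5},
  ],
)

```text
clock: 7.95
ee_pos: [0.3511, -0.2621, 0.3966]
tcp_rot: [1.116, 2.936, -0.0]
ft_force: [0.0, -0.1, -0.1]
gripper_width: 0.0538
finger_force: 0.0
```

```bash
python3 - <<'E'
from h import *
to([.48,-.23,.42],180)
E
```

```text
pos [ 0.3511 -0.2621  0.3966] yaw 138.39 off [-7.5  10.96 -2.34] n>= 3 twist -41.61 z tool [ 0.001 -0.001 -1.   ]
```

Request:
apply_moves(
  rows=[
    {"offset": [-3.7, 2.5, 0], "twist": 0},
    {"offset": [-3.7, 2.5, -0.5], "twist": 0},
    {"offset": [-3.7, 2.5, -0.5], "twist": 0},
    {"offset": [-3.7, 2.5, -0.5], "twist": 0},
    {"offset": [0, 2.5, -0.5], "twist": -8.3},
    {"offset": [0, 0, 0], "twist": -8.3},
    {"offset": [0, 0, 0], "twist": -8.3},
    {"offset": [0, 0, 0], "twist": -8.3},
    {"offset": [0, 0, 0], "twist": -8.3},
    {"offset": [0, 0, 0], "twist": 0},
  ],
  claw=9.1,
)

```text
clock: 8.95
ee_pos: [0.5448, -0.2682, 0.4164]
tcp_rot: [0.009, 3.141, -0.0]
ft_force: [-0.1, 0.0, 0.1]
gripper_width: 0.0911
finger_force: 0.0
```

```bash
python3 - <<'E'
from h import *
c=vision.capture("wrist"); np.savez("w2.npz",**c); crop(c,0,0,512,384,1.5625,"w2")
to([.48,-.23,.42],180)
for n,g in dict(A=(.60,-.195,-3),B=(.604,-.33,-3),C=(.481,-.295,6)).items(): print(n); fitpack(c,g,True)
E
```

```text
pos [ 0.5448 -0.2682  0.4164] yaw 179.35 off [ 6.52  3.75 -0.36] n>= 2 twist -0.65 z tool [ 0. -0. -1.]
A
pack [ 0.6087 -0.194 ] yaw -5.6 cost 0.106
B
pack [ 0.6132 -0.3314] yaw -7.4 cost 0.076
C
pack [ 0.4819 -0.2947] yaw 4.8 cost 0.06
```

View pics/w2.png

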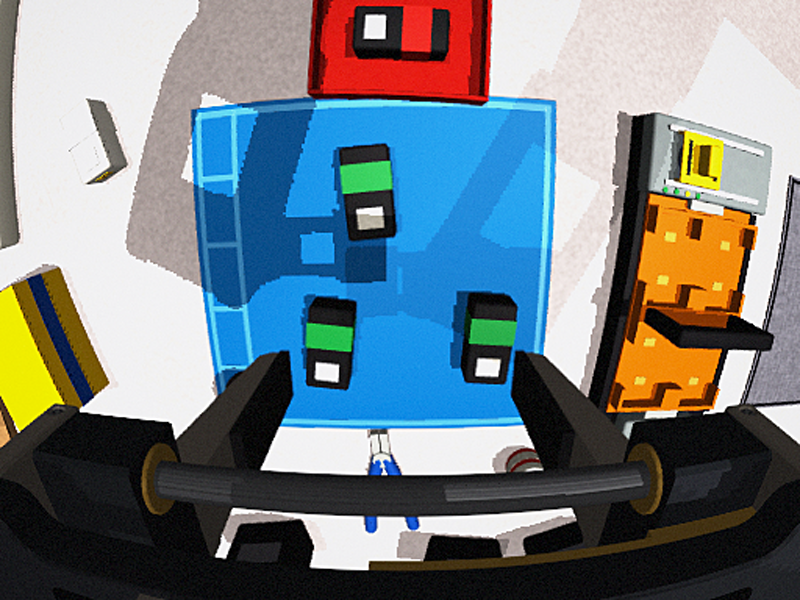

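Wrist view: the red pack lies in the tray (400,32). Greens remain at C (367,190), A (490,338) and B (330,343). No other green packs. Pick A first.

```bash
python3 - <<'E'
from h import *
to([.608,-.194,.202],174.5)
E
```

```text
pos [ 0.5448 -0.2682  0.4164] yaw 179.35 off [-6.23  7.5  21.44] n>= 6 twist 4.85 z tool [ 0. -0. -1.]
```

Request:
apply_moves(
  rows=[
    {"offset": [-1.6, 1.9, 1], "twist": 0},
    {"offset": [-1.6, 1.9, 2.4], "twist": 0},
    {"offset": [-1.6, 1.9, 3], "twist": 0},
    {"offset": [-1.4, 1.8, 3], "twist": 4.9},
    {"offset": [0, 0, 3], "twist": 0},
    {"offset": [0, 0, 3], "twist": 0},
    {"offset": [0, 0, 3], "twist": 0},
    {"offset": [0, 0, 2], "twist": 0},
    {"offset": [0, 0, 1], "twist": 0},
    {"offset": [0, 0, 0], "twist": 0},
  ],
)

```text
clock: 10.0
ee_pos: [0.6071, -0.1937, 0.201]
tcp_rot: [-0.151, -3.136, -0.001]
ft_force: [-0.1, 0.2, -0.6]
gripper_width: 0.091
finger_force: 0.0
```

Request:
apply_moves(
  rows=[
    {"offset": [0, 0, 0], "twist": 0},
    {"offset": [0, 0, 0], "twist": 0},
    {"offset": [0, 0, 0], "twist": 0},
    {"offset": [0, 0, 0], "twist": 0},
    {"offset": [0, 0, 0], "twist": 0},
    {"offset": [0, 0, 0], "twist": 0},
    {"offset": [0, 0, 0], "twist": 0},
    {"offset": [0, 0, 0], "twist": 0},
    {"offset": [0, 0, 0], "twist": 0},
  ],
  claw=3,
)

```text
clock: 10.9
ee_pos: [0.6075, -0.1938, 0.2021]
tcp_rot: [-0.147, -3.138, 0.0]
ft_force: [-1.4, 0.8, 1.4]
gripper_width: 0.038
finger_force: 29.8
```

```bash
python3 - <<'E'
from h import *
to([.6335,-.0385,.30],175.4)
E
```

```text
pos [ 0.6075 -0.1938  0.2021] yaw 174.62 off [-1.13 15.71 -9.79] n>= 5 twist -0.78 z tool [-0. -0. -1.]
```

Request:
apply_moves(
  rows=[
    {"offset": [0, 0, -3], "twist": 0},
    {"offset": [0, 0, -4], "twist": 0},
    {"offset": [0, 0, -4], "twist": 0},
    {"offset": [-0.3, 3.2, -1], "twist": -0.8},
    {"offset": [-0.3, 4.2, 0], "twist": 0},
    {"offset": [-0.3, 4.2, 0], "twist": 0},
    {"offset": [-0.2, 4.1, 0], "twist": 0},
    {"offset": [0, 0, 0], "twist": 0},
    {"offset": [0, 0, 0], "twist": 0},
  ],
)

```text
clock: 11.8
ee_pos: [0.6314, -0.0374, 0.3218]
tcp_rot: [-0.122, -3.139, 0.0]
ft_force: [-0.6, -0.6, -2.3]
gripper_width: 0.0381
finger_force: 29.8
```

```bash
python3 - <<'E'
from h import *
print(bot.state()["gripper_width"],bot.state()["finger_force"])
to([.6335,-.0385,.232],175.4)
c=vision.capture("wrist"); np.savez("w3.npz",**c); crop(c,110,30,400,330,2,"w3")
E
```

```text
0.03805439840447736 29.821405112743378
pos [ 0.6314 -0.0374  0.3218] yaw 175.55 off [-0.22 -0.09  8.98] n>= 2 twist 0.15 z tool [-0.001 -0.    -1.   ]
```

View pics/w3.png

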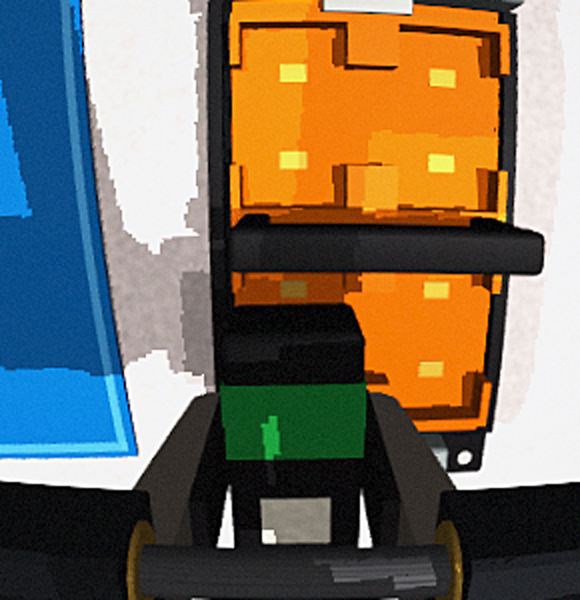

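Wrist crop: front contacts at (293,72), (442,77), (293,160), (441,163), rear-left contacts at (436,289), (430,369). The pack is held with its band at (293,420).

```bash
python3 - <<'E'
from h import *
c=dict(np.load("w3.npz"))
P=[at(c,(x/2+110-.25,y/2+30-.25),.0305,True)[:2] for x,y in((293,72),(293,160),(442,77),(441,163),(436,289),(430,369))]
b1,b3,b0=[(P[i]+P[i+1])/2 for i in(0,2,4)]
print(b1.round(4),b3.round(4),b0.round(4),"bay2",(b1+b0-b3).round(4),np.degrees(np.arctan2(*(b0-b3)[::-1])),np.degrees(np.arctan2(*(b3-b1)[::-1]))-90)
E
```

```text
[ 0.5325 -0.0303] [0.5377 0.0374] [0.6374 0.0296] bay2 [ 0.6322 -0.0381] -4.498364661172715 -4.384990962198515
```

Request:
apply_moves(
  rows=[
    {"offset": [-0.1, -0.05, 2.5], "twist": 0},
    {"offset": [0, 0, 2.5], "twist": 0},
    {"offset": [0, 0, 1.5], "twist": 0},
    {"offset": [0, 0, 1], "twist": 0},
    {"offset": [0, 0, 0.7], "twist": 0},
    {"offset": [0, 0, 0.5], "twist": 0},
    {"offset": [0, 0, 0.3], "twist": 0},
    {"offset": [0, 0, 0], "twist": 0},
  ],
)

```text
clock: 12.65
ee_pos: [0.6325, -0.0388, 0.2322]
tcp_rot: [0.125, 3.139, -0.0]
ft_force: [0.2, -0.3, -1.6]
gripper_width: 0.0376
finger_force: 29.9
```

Request:
apply_moves(
  rows=[
    {"offset": [0, 0, 0.1], "twist": 0},
    {"offset": [0, 0, 0.1], "twist": 0},
    {"offset": [0, 0, 0], "twist": 0},
  ],
)

```text
clock: 12.95
ee_pos: [0.6325, -0.0388, 0.2303]
tcp_rot: [0.125, 3.139, -0.0]
ft_force: [0.6, -0.7, -1.4]
gripper_width: 0.0376
finger_force: 29.9
```

Request:
apply_moves(
  rows=[
    {"offset": [0, 0, 0], "twist": 0},
    {"offset": [0, 0, 0], "twist": 0},
    {"offset": [0, 0, 0], "twist": 0},
  ],
  claw=4.8,
)

```text
clock: 13.25
ee_pos: [0.6325, -0.0388, 0.2303]
tcp_rot: [0.125, 3.139, -0.0]
ft_force: [-0.5, 1.2, -0.2]
gripper_width: 0.048
finger_force: 0.0
```

Request:
apply_moves(
  rows=[
    {"offset": [0, 0, -2.5], "twist": 0},
    {"offset": [0, 0, -3.5], "twist": 0},
    {"offset": [0, 0, -3.5], "twist": 0},
    {"offset": [0, 0, -3.5], "twist": 0},
    {"offset": [0, -4.2, -2], "twist": 0},
    {"offset": [0, -4.2, -2], "twist": 0},
    {"offset": [0, -4.2, -2], "twist": 0},
    {"offset": [0, -4.2, 0], "twist": 0},
    {"offset": [0, 0, 0], "twist": 0},
  ],
)

```text
clock: 14.15
ee_pos: [0.6185, -0.2106, 0.4211]
tcp_rot: [0.131, 3.137, -0.003]
ft_force: [1.4, 0.7, -0.3]
gripper_width: 0.048
finger_force: 0.0
```

```bash
python3 - <<'E'
from h import *
c=vision.capture("wrist"); np.savez("w4.npz",**c); crop(c,0,0,512,384,1.5625,"w4")
for n,g in dict(B=(.613,-.331,-5),C=(.482,-.295,5)).items(): print(n); fitpack(c,g,True)
to([.613,-.331,.202],174)
E
```

```text
B
pack [ 0.6125 -0.3318] yaw -7.8 cost 0.069
C
pack [ 0.4821 -0.2949] yaw 5.6 cost 0.06
pos [ 0.6186 -0.2085  0.4204] yaw 175.24 off [ -0.45 -12.24  21.84] n>= 6 twist 1.24 z tool [ 0.001 -0.    -1.   ]
```

View pics/w4.png

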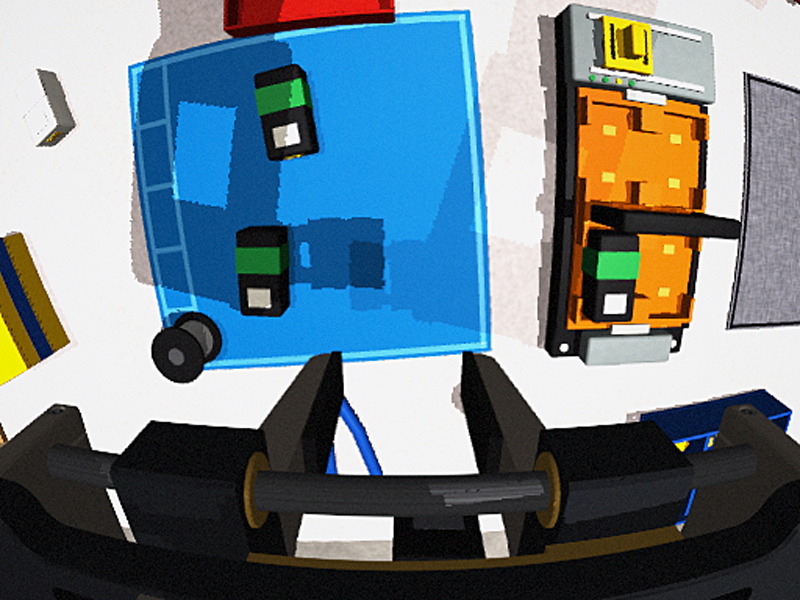

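Pack A lies in bay 2 (610,280). B (263,270) and C (286,112) are unmoved. Now B.

Request:
apply_moves(
  rows=[
    {"offset": [-0.1, -3, 1], "twist": 0},
    {"offset": [-0.1, -3.1, 2.4], "twist": 0},
    {"offset": [-0.1, -3.1, 3], "twist": 0},
    {"offset": [-0.1, -3.0, 3], "twist": 2.3},
    {"offset": [0, 0, 3.4], "twist": 0},
    {"offset": [0, 0, 3], "twist": 0},
    {"offset": [0, 0, 3], "twist": 0},
    {"offset": [0, 0, 2], "twist": 0},
    {"offset": [0, 0, 1], "twist": 0},
    {"offset": [0, 0, 0], "twist": 0},
  ],
  claw=9.1,
)

```text
clock: 15.2
ee_pos: [0.6131, -0.3271, 0.2005]
tcp_rot: [-0.187, -3.133, -0.002]
ft_force: [0.3, -0.2, -0.8]
gripper_width: 0.0911
finger_force: 0.0
```

Request:
apply_moves(
  rows=[
    {"offset": [0, 0, 0], "twist": 0},
    {"offset": [0, 0, 0], "twist": 0},
    {"offset": [0, 0, 0], "twist": 0},
    {"offset": [0, 0, 0], "twist": 0},
    {"offset": [0, 0, 0], "twist": 0},
    {"offset": [0, 0, 0], "twist": 0},
    {"offset": [0, 0, 0], "twist": 0},
    {"offset": [0, 0, 0], "twist": 0},
    {"offset": [0, 0, 0], "twist": 0},
    {"offset": [0, 0, 0], "twist": 0},
  ],
  claw=3,
)

```text
clock: 16.2
ee_pos: [0.6133, -0.3284, 0.2022]
tcp_rot: [0.188, 3.136, -0.0]
ft_force: [-0.5, -0.5, 3.0]
gripper_width: 0.0379
finger_force: 30.0
```

```bash
python3 - <<'E'
from h import *
to([.6375,.0295,.32],175.5)
E
```

```text
pos [ 0.6133 -0.3284  0.2022] yaw 173.13 off [  1.88  35.82 -11.79] n>= 9 twist -2.37 z tool [ 0. -0. -1.]
```

Request:
apply_moves(
  rows=[
    {"offset": [0, 0, -3], "twist": 0},
    {"offset": [0, 0, -4], "twist": 0},
    {"offset": [0, 0, -4], "twist": 0},
    {"offset": [0.2, 4, -1], "twist": 0},
    {"offset": [0.2, 4, 0], "twist": 0},
    {"offset": [0.2, 4, 0], "twist": 0},
    {"offset": [0.3, 4, 0], "twist": 0},
    {"offset": [0.2, 4, 0], "twist": 0},
    {"offset": [0.2, 4, 0], "twist": 0},
    {"offset": [0.2, 4, 0], "twist": 0},
  ],
)

```text
clock: 17.2
ee_pos: [0.6316, -0.0467, 0.3218]
tcp_rot: [-0.188, -3.135, -0.0]
ft_force: [-0.0, 0.0, -1.6]
gripper_width: 0.0383
finger_force: 30.0
```

Request:
apply_moves(
  rows=[
    {"offset": [0.2, 4, 0], "twist": 0},
    {"offset": [0.2, 3.8, 0], "twist": -2.4},
    {"offset": [0, 0, 0], "twist": 0},
    {"offset": [0, 0, 0], "twist": 0},
  ],
)

```text
clock: 17.6
ee_pos: [0.6371, 0.0302, 0.3217]
tcp_rot: [-0.12, -3.139, 0.0]
ft_force: [0.1, -0.1, -0.7]
gripper_width: 0.0382
finger_force: 30.0
```

```bash
python3 - <<'E'
from h import *
print(bot.state()["gripper_width"],bot.state()["finger_force"])
to([.6375,.0295,.2305],175.5)
E
```

```text
0.03821838925972846 29.999694228172302
pos [0.6371 0.0302 0.3217] yaw 175.62 off [-0.06 -0.07  9.12] n>= 3 twist 0.12 z tool [-0.001 -0.    -1.   ]
```

Request:
apply_moves(
  rows=[
    {"offset": [-0.05, -0.05, 2.5], "twist": 0},
    {"offset": [0, 0, 2.5], "twist": 0},
    {"offset": [0, 0, 1.5], "twist": 0},
    {"offset": [0, 0, 1], "twist": 0},
    {"offset": [0, 0, 0.7], "twist": 0},
    {"offset": [0, 0, 0.5], "twist": 0},
    {"offset": [0, 0, 0.3], "twist": 0},
    {"offset": [0, 0, 0.1], "twist": 0},
    {"offset": [0, 0, 0], "twist": 0},
  ],
)

```text
clock: 18.5
ee_pos: [0.6379, 0.029, 0.2314]
tcp_rot: [0.122, 3.139, 0.0]
ft_force: [-0.3, 0.3, -0.6]
gripper_width: 0.0376
finger_force: 30.0
```

Request:
apply_moves(
  rows=[
    {"offset": [0, 0, 0], "twist": 0},
    {"offset": [0, 0, 0], "twist": 0},
    {"offset": [0, 0, 0], "twist": 0},
  ],
  claw=4.8,
)

```text
clock: 18.8
ee_pos: [0.6379, 0.029, 0.2315]
tcp_rot: [0.122, 3.139, 0.0]
ft_force: [0.6, -0.8, 0.5]
gripper_width: 0.0483
finger_force: 0.0
```

Request:
apply_moves(
  rows=[
    {"offset": [0, 0, -2.5], "twist": 0},
    {"offset": [0, 0, -3.5], "twist": 0},
    {"offset": [0, 0, -3.5], "twist": 0},
    {"offset": [0, 0, -3.5], "twist": 0},
    {"offset": [1.5, -4.2, -2], "twist": 0},
    {"offset": [1.5, -4.2, -2], "twist": 0},
    {"offset": [1.5, -4.2, -2], "twist": 0},
    {"offset": [1.5, -4.2, 0], "twist": 0},
    {"offset": [1.5, -4.2, 0], "twist": 0},
    {"offset": [0, 0, 0], "twist": 0},
  ],
)

```text
clock: 19.8
ee_pos: [0.5446, -0.1782, 0.4216]
tcp_rot: [0.128, 3.139, -0.002]
ft_force: [-0.1, 0.8, -0.2]
gripper_width: 0.0481
finger_force: 0.0
```

```bash
python3 - <<'E'
from h import *
c=vision.capture("wrist"); np.savez("w5.npz",**c); crop(c,0,0,512,384,1.5625,"w5")
q=fitpack(c,(.482,-.295,5),True)
to([q[0],q[1],.202],180+np.degrees(q[2]))
E
```

```text
pack [ 0.4821 -0.2953] yaw 4.6 cost 0.064
pos [ 0.5456 -0.1765  0.4215] yaw 175.32 off [  5.36 -12.36  21.95] n>= 6 twist -9.28 z tool [ 0. -0. -1.]
```

View pics/w5.png

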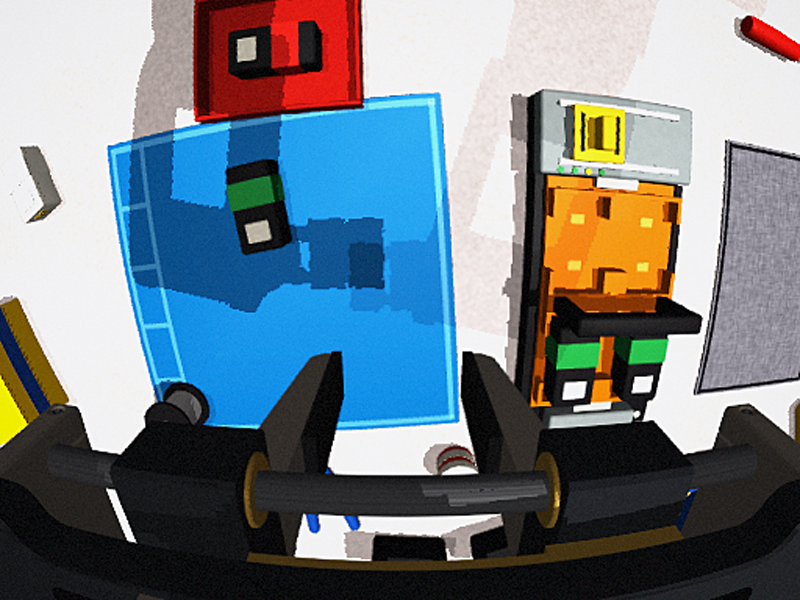

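Both rear bays are filled (572,375) and (640,375). C is still at (258,205). Pick C.

Request:
apply_moves(
  rows=[
    {"offset": [1.3, -3.1, 1], "twist": 0},
    {"offset": [1.4, -3.1, 2.4], "twist": 0},
    {"offset": [1.3, -3.1, 3], "twist": 0},
    {"offset": [1.4, -3.1, 3], "twist": -4.8},
    {"offset": [0, 0, 3.5], "twist": -4.8},
    {"offset": [0, 0, 3], "twist": 0},
    {"offset": [0, 0, 3], "twist": 0},
    {"offset": [0, 0, 2], "twist": 0},
    {"offset": [0, 0, 1], "twist": 0},
    {"offset": [0, 0, 0], "twist": 0},
  ],
  claw=9.1,
)

```text
clock: 20.85
ee_pos: [0.4833, -0.293, 0.201]
tcp_rot: [0.142, -3.137, -0.002]
ft_force: [0.5, 0.5, 0.4]
gripper_width: 0.091
finger_force: 0.0
```

Request:
apply_moves(
  rows=[
    {"offset": [0, 0, 0], "twist": 0},
    {"offset": [0, 0, 0], "twist": 0},
    {"offset": [0, 0, 0], "twist": 0},
    {"offset": [0, 0, 0], "twist": 0},
    {"offset": [0, 0, 0], "twist": 0},
    {"offset": [0, 0, 0], "twist": 0},
    {"offset": [0, 0, 0], "twist": 0},
    {"offset": [0, 0, 0], "twist": 0},
    {"offset": [0, 0, 0], "twist": 0},
    {"offset": [0, 0, 0], "twist": 0},
  ],
  claw=3,
)

```text
clock: 21.85
ee_pos: [0.4831, -0.294, 0.2022]
tcp_rot: [-0.141, 3.138, -0.0]
ft_force: [-0.7, -0.1, 3.3]
gripper_width: 0.0377
finger_force: 30.0
```

```bash
python3 - <<'E'
from h import *
to([.5325,-.0305,.32],175.5)
E
```

```text
pos [ 0.4831 -0.294   0.2022] yaw -174.87 off [ -7.28  25.81 -11.78] n>= 7 twist 9.63 z tool [ 0. -0. -1.]
```

Request:
apply_moves(
  rows=[
    {"offset": [0, 0, -3], "twist": 0},
    {"offset": [0, 0, -4], "twist": 0},
    {"offset": [0, 0, -4], "twist": 0},
    {"offset": [-1.1, 3.7, -0.8], "twist": 0},
    {"offset": [-1.1, 3.7, 0], "twist": 0},
    {"offset": [-1.1, 3.7, 0], "twist": 0},
    {"offset": [-1, 3.7, 0], "twist": 0},
    {"offset": [-1, 3.7, 0], "twist": 0},
    {"offset": [-1, 3.7, 0], "twist": 0},
    {"offset": [-1, 3.6, 0], "twist": 0},
  ],
)

```text
clock: 22.85
ee_pos: [0.5326, -0.0289, 0.3199]
tcp_rot: [0.141, -3.138, -0.0]
ft_force: [0.0, -0.2, -1.3]
gripper_width: 0.0375
finger_force: 30.0
```

Request:
apply_moves(
  rows=[
    {"offset": [0, 0, 0], "twist": 4.8},
    {"offset": [0, 0, 0], "twist": 4.8},
    {"offset": [0, 0, 0], "twist": 0},
    {"offset": [0, 0, 0], "twist": 0},
  ],
)

```text
clock: 23.25
ee_pos: [0.5326, -0.0306, 0.3199]
tcp_rot: [-0.119, -3.139, -0.0]
ft_force: [0.4, -0.1, -0.7]
gripper_width: 0.0378
finger_force: 30.0
```

```bash
python3 - <<'E'
from h import *
print(bot.state()["gripper_width"],bot.state()["finger_force"])
to([.5330,-.0305,.2305],175.5)
E
```

```text
0.03777662129743809 29.99802678823471
pos [ 0.5326 -0.0306  0.3199] yaw 175.66 off [-0.04  0.01  8.94] n>= 2 twist 0.16 z tool [-0.  0. -1.]
```

Request:
apply_moves(
  rows=[
    {"offset": [-0.05, 0, 2.5], "twist": 0},
    {"offset": [0, 0, 2.5], "twist": 0},
    {"offset": [0, 0, 1.5], "twist": 0},
    {"offset": [0, 0, 0.9], "twist": 0},
    {"offset": [0, 0, 0.6], "twist": 0},
    {"offset": [0, 0, 0.5], "twist": 0},
    {"offset": [0, 0, 0.3], "twist": 0},
    {"offset": [0, 0, 0.1], "twist": 0},
    {"offset": [0, 0, 0], "twist": 0},
  ],
)

```text
clock: 24.15
ee_pos: [0.5334, -0.0305, 0.2313]
tcp_rot: [0.122, 3.139, -0.0]
ft_force: [0.4, 0.1, -1.3]
gripper_width: 0.0381
finger_force: 30.0
```

Request:
apply_moves(
  rows=[
    {"offset": [0, 0, 0], "twist": 0},
    {"offset": [0, 0, 0], "twist": 0},
    {"offset": [0, 0, 0], "twist": 0},
  ],
  claw=4.8,
)

```text
clock: 24.45
ee_pos: [0.5333, -0.0305, 0.2314]
tcp_rot: [0.123, 3.139, -0.0]
ft_force: [-1.1, 0.1, -0.6]
gripper_width: 0.0482
finger_force: 0.0
```

Request:
apply_moves(
  rows=[
    {"offset": [0, 0, -2.5], "twist": 0},
    {"offset": [0, 0, -3.5], "twist": 0},
    {"offset": [0, 0, -3.5], "twist": 0},
    {"offset": [0, 0, -3], "twist": 0},
    {"offset": [1.5, 0, 0], "twist": 0},
    {"offset": [0, 0, 0], "twist": 0},
    {"offset": [0, 0, 0], "twist": 0},
  ],
)

```text
clock: 25.15
ee_pos: [0.5181, -0.0294, 0.3559]
tcp_rot: [-0.122, -3.139, 0.0]
ft_force: [-0.5, 0.1, 0.2]
gripper_width: 0.0477
finger_force: 0.0
```

```bash
python3 - <<'E'
from h import *
c=vision.capture("wrist"); np.savez("w6.npz",**c); crop(c,130,0,380,270,2.2,"w6"); print(bot.state()["ee_pos"])
E
```

```text
[ 0.51836538 -0.02937476  0.35566275]
```

View pics/w6.png

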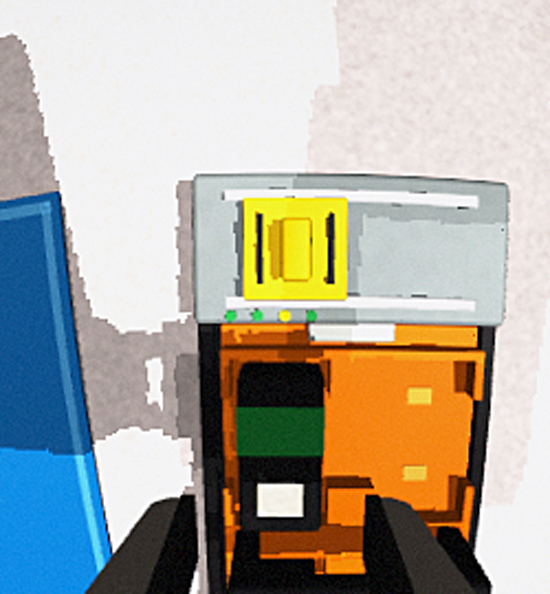

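```bash
python3 - <<'E'
from h import *
w1=dict(np.load("w1.npz")); w6=dict(np.load("w6.npz"))
r1=ray(w1,((590-419)/2.67+258,109/2.67+110),True); r6=ray(w6,(297/2.2+130-.3,250/2.2-.3),True)
A=np.c_[r1[1],-r6[1]]; s=np.linalg.lstsq(A,r6[0]-r1[0],rcond=None)[0]
print("tab top",r1[0]+s[0]*r1[1],r6[0]+s[1]*r6[1])
for z in(.053,.058,.063,.07):
    C=[at(w6,(x/2.2+130-.3,y/2.2-.3),z,True)[:2] for x,y in((243,198),(347,198),(346,299),(243,298))]
    print(z,np.linalg.norm(C[1]-C[0]).round(4),np.linalg.norm(C[3]-C[0]).round(4),np.mean(C,0).round(4))
    print("tab",at(w6,(297/2.2+130-.3,250/2.2-.3),z+.018,True).round(4))
H=[at(w6,(x/2.2+130-.3,y/2.2-.3),.045,True)[:2] for x,y in((194,174),(508,184),(500,325),(196,322))]; print("housing",np.round(H,4).tolist())
E
```

```text
tab top [ 0.44310012 -0.01654368  0.07481776] [ 0.44322807 -0.01662248  0.07481817]
0.053 0.0442 0.0434 [ 0.4427 -0.0169]
tab [ 0.4433 -0.0165  0.071 ]
0.058 0.0435 0.0426 [ 0.4426 -0.017 ]
tab [ 0.4432 -0.0167  0.076 ]
0.063 0.0427 0.0418 [ 0.4425 -0.0171]
tab [ 0.4431 -0.0168  0.081 ]
0.07 0.0416 0.0408 [ 0.4424 -0.0173]
tab [ 0.443 -0.017  0.088]
housing [[0.4059, -0.0582], [0.4175, 0.0825], [0.4829, 0.0759], [0.4721, -0.0634]]
```

C lies in bay 1 (280,445). The hood is at (295,248) with its tab top at z≈0.073. Next: grip the tab and slide it open.

```bash
python3 - <<'E'
from h import *
to([.443,-.0167,.251],175.5)
E
```

```text
pos [ 0.5184 -0.0294  0.3557] yaw 175.53 off [ 7.61  0.68 10.47] n>= 3 twist 0.03 z tool [-0.  0. -1.]
```

Request:
apply_moves(
  rows=[
    {"offset": [2.6, 0.2, 0], "twist": 0},
    {"offset": [2.5, 0.2, 1], "twist": 0},
    {"offset": [2.5, 0.3, 2.5], "twist": 0},
    {"offset": [0, 0, 2.5], "twist": 0},
    {"offset": [0, 0, 2], "twist": 0},
    {"offset": [0, 0, 1.5], "twist": 0},
    {"offset": [0, 0, 0.9], "twist": 0},
    {"offset": [0, 0, 0], "twist": 0},
  ],
)

```text
clock: 26.0
ee_pos: [0.4428, -0.0165, 0.2507]
tcp_rot: [-0.122, -3.136, 0.0]
ft_force: [-0.0, -0.1, 0.2]
gripper_width: 0.048
finger_force: 0.0
```

Request:
apply_moves(
  rows=[
    {"offset": [0, 0, 0], "twist": 0},
    {"offset": [0, 0, 0], "twist": 0},
    {"offset": [0, 0, 0], "twist": 0},
    {"offset": [0, 0, 0], "twist": 0},
    {"offset": [0, 0, 0], "twist": 0},
    {"offset": [0, 0, 0], "twist": 0},
    {"offset": [0, 0, 0], "twist": 0},
  ],
  claw=0.6,
)

```text
clock: 26.7
ee_pos: [0.4432, -0.0165, 0.2524]
tcp_rot: [0.122, 3.139, -0.0]
ft_force: [-1.4, -0.4, 6.4]
gripper_width: 0.0118
finger_force: 30.0
```

Request:
apply_moves(
  rows=[
    {"offset": [0, 1.2, 0], "twist": 0},
    {"offset": [0, 1.2, 0], "twist": 0},
    {"offset": [0, 1.2, 0], "twist": 0},
    {"offset": [0, 1, 0], "twist": 0},
    {"offset": [0, 0.5, 0], "twist": 0},
    {"offset": [0, 0.2, 0], "twist": 0},
    {"offset": [0, 0, 0], "twist": 0},
  ],
)

```text
clock: 27.4
ee_pos: [0.4471, 0.0336, 0.2524]
tcp_rot: [-0.115, -3.139, 0.012]
ft_force: [-1.0, -36.7, 9.0]
gripper_width: 0.0117
finger_force: 30.0
```

Request:
apply_moves(
  rows=[
    {"offset": [0, -0.15, 0], "twist": 0},
    {"offset": [0, 0, 0], "twist": 0},
  ],
)

```text
clock: 27.6
ee_pos: [0.447, 0.0328, 0.2524]
tcp_rot: [0.119, 3.139, -0.007]
ft_force: [-0.5, -23.4, 8.4]
gripper_width: 0.0113
finger_force: 30.0
```

Request:
apply_moves(
  rows=[
    {"offset": [0, 0, 0], "twist": 0},
    {"offset": [0, 0, 0], "twist": 0},
    {"offset": [0, 0, -2], "twist": 0},
    {"offset": [0, 0, -3], "twist": 0},
    {"offset": [-3, 0, -3], "twist": 0},
    {"offset": [-3, -2, -2], "twist": 0},
    {"offset": [0, -2, 0], "twist": 0},
    {"offset": [0, 0, 0], "twist": 0},
  ],
  claw=4.8,
)

```text
clock: 28.4
ee_pos: [0.5042, -0.0108, 0.3525]
tcp_rot: [0.125, 3.138, -0.0]
ft_force: [-0.4, -0.1, -0.3]
gripper_width: 0.0477
finger_force: 0.0
```

```bash
python3 - <<'E'
from h import *
c=vision.capture("wrist"); np.savez("w7.npz",**c); crop(c,130,0,380,270,2.2,"w7"); print(bot.state()["ee_pos"])
E
```

```text
[ 0.50355586 -0.01000358  0.35186877]
```

View pics/w7.png

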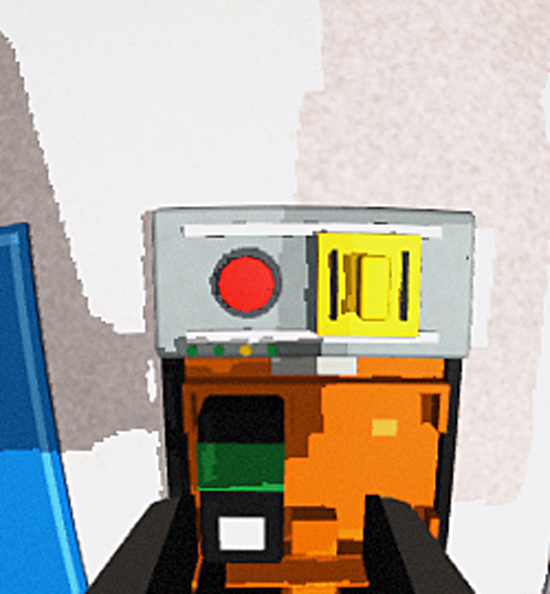

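```bash
python3 - <<'E'
from h import *
c=dict(np.load("w7.npz"))
f=lambda x,y,z: at(c,(x/2.2+130-.3,y/2.2-.3),z,True).round(4)
for z in(.048,.053): print("button",f(246,284,z))
print("tab",f(373,287,.073)); b=f(246,284,.052)
to([b[0],b[1],.27],175.5)
E
```

```text
button [ 0.443  -0.0205  0.048 ]
button [ 0.4427 -0.0203  0.053 ]
tab [0.4462 0.031  0.073 ]
pos [ 0.5036 -0.01    0.3519] yaw 175.44 off [ 5.98 -1.51  8.19] n>= 3 twist -0.06 z tool [-0.001  0.    -1.   ]
```

The button is exposed at (246,284), and the hood sits 51.5 mm from it, so it's fully open. Now press with the fingers closed.

Request:
apply_moves(
  rows=[
    {"offset": [2, -0.5, 0], "twist": 0},
    {"offset": [2, -0.5, 0], "twist": 0},
    {"offset": [2, -0.4, 0], "twist": 0},
    {"offset": [0, 0, 0], "twist": 0},
    {"offset": [0, 0, 3], "twist": 0},
    {"offset": [0, 0, 3], "twist": 0},
    {"offset": [0, 0, 2], "twist": 0},
    {"offset": [0, 0, 0], "twist": 0},
  ],
  claw=0,
)

```text
clock: 29.25
ee_pos: [0.4421, -0.0183, 0.2697]
tcp_rot: [-0.122, -3.135, -0.0]
ft_force: [-0.4, -0.0, 1.3]
gripper_width: 0.0003
finger_force: 0.0
```

Request:
apply_moves(
  rows=[
    {"offset": [0, 0, 1], "twist": 0},
    {"offset": [0, 0, 0.5], "twist": 0},
    {"offset": [0, 0, 0.5], "twist": 0},
    {"offset": [0, 0, 0], "twist": 0},
  ],
)

```text
clock: 29.65
ee_pos: [0.4429, -0.0189, 0.2519]
tcp_rot: [-0.123, -3.139, -0.0]
ft_force: [0.2, 0.4, -0.2]
gripper_width: 0.0006
finger_force: 0.0
```

Request:
apply_moves(
  rows=[
    {"offset": [0, 0, 0.3], "twist": 0},
    {"offset": [0, 0, 0.3], "twist": 0},
    {"offset": [0, 0, 0.2], "twist": 0},
    {"offset": [0, 0, 0], "twist": 0},
  ],
)

```text
clock: 30.05
ee_pos: [0.4429, -0.019, 0.244]
tcp_rot: [-0.123, -3.139, 0.0]
ft_force: [-0.2, 0.7, 0.1]
gripper_width: 0.0001
finger_force: 0.0
```

Request:
apply_moves(
  rows=[
    {"offset": [0, 0, 0.2], "twist": 0},
    {"offset": [0, 0, 0.2], "twist": 0},
    {"offset": [0, 0, 0], "twist": 0},
  ],
)

```text
clock: 30.35
ee_pos: [0.4429, -0.019, 0.2399]
tcp_rot: [0.123, 3.139, -0.0]
ft_force: [-0.1, 0.1, -0.5]
gripper_width: 0.0004
finger_force: 0.0
```

Request:
apply_moves(
  rows=[
    {"offset": [0, 0, 0.2], "twist": 0},
    {"offset": [0, 0, 0.2], "twist": 0},
    {"offset": [0, 0, 0], "twist": 0},
  ],
)

```text
clock: 30.65
ee_pos: [0.4429, -0.019, 0.2364]
tcp_rot: [-0.123, -3.139, 0.0]
ft_force: [-1.7, 0.7, 10.7]
gripper_width: 0.0006
finger_force: 5.3
```

Request:
apply_moves(
  rows=[
    {"offset": [0, 0, 0.2], "twist": 0},
    {"offset": [0, 0, 0.1], "twist": 0},
    {"offset": [0, 0, 0], "twist": 0},
  ],
)

```text
clock: 30.95
ee_pos: [0.4431, -0.019, 0.2359]
tcp_rot: [0.123, 3.139, -0.0]
ft_force: [-14.2, 0.4, 60.3]
gripper_width: 0.0005
finger_force: 30.1
```

Request:
apply_moves(
  rows=[
    {"offset": [0, 0, -0.5], "twist": 0},
    {"offset": [0, 0, -2], "twist": 0},
    {"offset": [0, 0, -3], "twist": 0},
    {"offset": [-3, 0.7, -3], "twist": 0},
    {"offset": [-3, 0.7, -3], "twist": 0},
    {"offset": [0, 0, 0], "twist": 0},
    {"offset": [0, 0, 0], "twist": 0},
  ],
)

```text
clock: 31.65
ee_pos: [0.5038, -0.0096, 0.3479]
tcp_rot: [0.122, 3.139, -0.0]
ft_force: [-0.9, -0.4, -0.8]
gripper_width: 0.0004
finger_force: 0.0
```

```bash
python3 - <<'E'
from h import *
c=vision.capture("wrist"); np.savez("w8.npz",**c); o=dict(np.load("w7.npz"))
a=o["image"][90:180,190:350,::-1]; b=c["image"][90:180,190:350,::-1]
cv2.imwrite("pics/w8.png",cv2.resize(np.vstack([a,b]),None,fx=3.3,fy=3.3,interpolation=cv2.INTER_CUBIC)); print(bot.state()["ee_pos"])
E
```

```text
[ 0.50282192 -0.00967476  0.34701344]
```

View pics/w8.png

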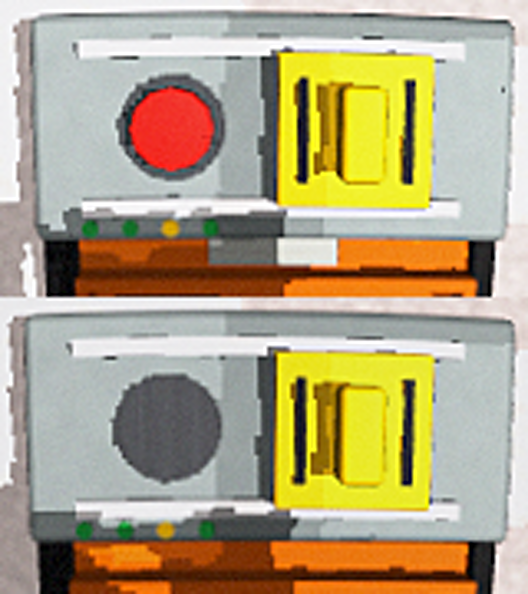

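The button is pressed in (below its collar at (168,428)), and the white tongue at the carrier's front end has withdrawn. Close the catch now while I'm here.

```bash
python3 - <<'E'
from h import *
to([.447,.034,.251],175.5)
E
```

```text
pos [ 0.5028 -0.0097  0.347 ] yaw 175.54 off [5.89 3.92 9.61] n>= 3 twist 0.04 z tool [-0.002 -0.    -1.   ]
```

Request:
apply_moves(
  rows=[
    {"offset": [2, 1.3, 0], "twist": 0},
    {"offset": [2, 1.3, 0], "twist": 0},
    {"offset": [1.9, 1.3, 1], "twist": 0},
    {"offset": [0, 0, 2.5], "twist": 0},
    {"offset": [0, 0, 2.5], "twist": 0},
    {"offset": [0, 0, 2], "twist": 0},
    {"offset": [0, 0, 1.5], "twist": 0},
    {"offset": [0, 0, 0], "twist": 0},
  ],
  claw=4.8,
)

```text
clock: 32.5
ee_pos: [0.4454, 0.0335, 0.2503]
tcp_rot: [-0.123, -3.132, 0.001]
ft_force: [-0.5, 0.3, -0.4]
gripper_width: 0.0478
finger_force: 0.0
```

Request:
apply_moves(
  rows=[
    {"offset": [0, 0, 0], "twist": 0},
    {"offset": [0, 0, 0], "twist": 0},
    {"offset": [0, 0, 0], "twist": 0},
    {"offset": [0, 0, 0], "twist": 0},
    {"offset": [0, 0, 0], "twist": 0},
    {"offset": [0, 0, 0], "twist": 0},
    {"offset": [0, 0, 0], "twist": 0},
  ],
  claw=0.6,
)

```text
clock: 33.2
ee_pos: [0.448, 0.0324, 0.2536]
tcp_rot: [0.119, 3.139, -0.005]
ft_force: [-1.7, -17.2, 5.8]
gripper_width: 0.0118
finger_force: 30.0
```

Request:
apply_moves(
  rows=[
    {"offset": [0, -1.2, 0], "twist": 0},
    {"offset": [0, -1.2, 0], "twist": 0},
    {"offset": [0, -1.2, 0], "twist": 0},
    {"offset": [0, -1, 0], "twist": 0},
    {"offset": [0, -0.4, 0], "twist": 0},
    {"offset": [0, -0.15, 0], "twist": 0},
    {"offset": [0, 0, 0], "twist": 0},
  ],
)

```text
clock: 33.9
ee_pos: [0.4441, -0.0182, 0.2536]
tcp_rot: [0.123, 3.138, 0.0]
ft_force: [-1.0, -1.8, 6.2]
gripper_width: 0.0119
finger_force: 30.0
```

Request:
apply_moves(
  rows=[
    {"offset": [0, -0.15, 0], "twist": 0},
    {"offset": [0, -0.1, 0], "twist": 0},
    {"offset": [0, 0, 0], "twist": 0},
  ],
)

```text
clock: 34.2
ee_pos: [0.4439, -0.0204, 0.2536]
tcp_rot: [0.123, 3.138, 0.001]
ft_force: [-1.2, -0.0, 6.1]
gripper_width: 0.012
finger_force: 30.0
```

Request:
apply_moves(
  rows=[
    {"offset": [0, -0.1, 0], "twist": 0},
    {"offset": [0, -0.1, 0], "twist": 0},
    {"offset": [0, -0.1, 0], "twist": 0},
    {"offset": [0, 0, 0], "twist": 0},
  ],
)

```text
clock: 34.6
ee_pos: [0.4438, -0.0218, 0.2536]
tcp_rot: [0.127, 3.138, 0.007]
ft_force: [-0.3, 19.9, 5.4]
gripper_width: 0.0119
finger_force: 30.0
```

Request:
apply_moves(
  rows=[
    {"offset": [0, 0.15, 0], "twist": 0},
    {"offset": [0, 0, 0], "twist": 0},
  ],
)

```text
clock: 34.8
ee_pos: [0.4439, -0.021, 0.2536]
tcp_rot: [0.124, 3.138, 0.003]
ft_force: [-0.8, 9.7, 5.8]
gripper_width: 0.0116
finger_force: 30.0
```

Request:
apply_moves(
  rows=[
    {"offset": [0, 0, 0], "twist": 0},
    {"offset": [0, 0, 0], "twist": 0},
    {"offset": [0, 0, -2], "twist": 0},
    {"offset": [0, 0, -3], "twist": 0},
    {"offset": [0, 0, -3], "twist": 0},
    {"offset": [-3, 3, -3], "twist": 0},
    {"offset": [-3, 3, -3], "twist": 0},
    {"offset": [-3, 3, -3], "twist": 0},
    {"offset": [-2, 3, 0], "twist": 0},
    {"offset": [0, 0, 0], "twist": 0},
  ],
  claw=4.8,
)

```text
clock: 35.8
ee_pos: [0.5613, 0.0886, 0.4205]
tcp_rot: [0.12, 3.136, 0.002]
ft_force: [0.3, -1.0, -0.2]
gripper_width: 0.048
finger_force: 0.0
```

```bash
python3 - <<'E'
from h import *
t=dict(np.load("top.npz")); c=vision.capture("wrist"); np.savez("w9.npz",**c); crop(c,0,0,512,384,1.5625,"w9")
hsv=cv2.cvtColor(t["image"],cv2.COLOR_RGB2HSV)
m=cv2.inRange(hsv,(0,0,40),(180,80,125)); k,l,s,ce=cv2.connectedComponentsWithStats(m)
i=l[187,162]; cn=max(cv2.findContours((l==i).astype(np.uint8),cv2.RETR_EXTERNAL,cv2.CHAIN_APPROX_NONE)[0],key=len)
w=np.array([at(t,p,.003)[:2]*1000 for p in cn[:,0]],np.float32); print(s[i],cv2.minAreaRect(w)); print(bot.state()["ee_pos"])
E
```

```text
[ 128  142   68   90 5068] ((583.2325439453125, 240.20204162597656), (190.78598022460938, 278.8692321777344), 86.01138305664062)
[0.55973076 0.08731403 0.41946584]
```

View pics/w9.png

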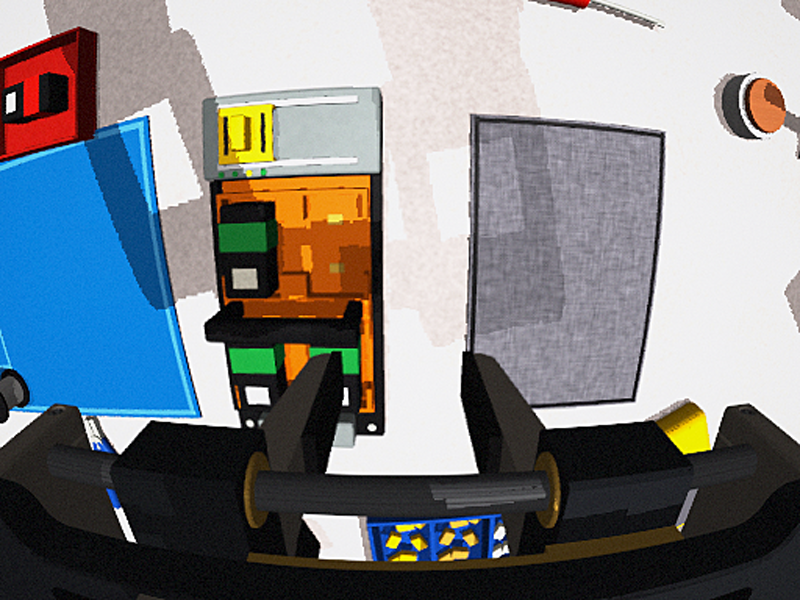

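The catch is shut over the button (245,135) and all three packs are in bays. Mat corners are at (472,115), (664,132) and (634,401).

```bash
python3 - <<'E'
from h import *
c=dict(np.load("w9.npz"))
a,b,d=[at(c,(x/1.5625-.2,y/1.5625-.2),.003,True)[:2] for x,y in((472,115),(664,132),(634,401))]
print(a,b,d,np.linalg.norm(b-a),np.linalg.norm(d-b),"ctr",(a+d)/2,"yaw",np.degrees(np.arctan2(*(d-b)[::-1])),np.degrees(np.arctan2(*(b-a)[::-1]))-90)
to([.585,-.0005,.33],85.5)
E
```

```text
[0.43948996 0.15817682] [0.45226783 0.34405003] [0.72788412 0.32515595] 0.18631190346992316 0.27626314532300683 ctr [0.58368704 0.24166638] yaw -3.9216123716708857 -3.9326142695169324
pos [0.5597 0.0873 0.4195] yaw 175.64 off [-3.19 -8.56  8.95] n>= 3 twist 90.14 z tool [ 0. -0. -1.]
```

Request:
apply_moves(
  rows=[
    {"offset": [-1.1, -2.9, 0], "twist": 0},
    {"offset": [-1.1, -2.9, 0], "twist": 0},
    {"offset": [-1, -2.8, 2], "twist": 0},
    {"offset": [0, 0, 2], "twist": 8.5},
    {"offset": [0, 0, 2], "twist": 8.5},
    {"offset": [0, 0, 1.5], "twist": 8.5},
    {"offset": [0, 0, 0], "twist": 8.5},
    {"offset": [0, 0, 0], "twist": 8.5},
    {"offset": [0, 0, 0], "twist": 8.5},
    {"offset": [0, 0, 0], "twist": 8.5},
  ],
  claw=6,
)

```text
clock: 36.85
ee_pos: [0.5829, -0.003, 0.3439]
tcp_rot: [-1.672, -2.658, 0.002]
ft_force: [-0.3, 0.3, -0.3]
gripper_width: 0.0601
finger_force: 0.0
```

Request:
apply_moves(
  rows=[
    {"offset": [0, 0, 0], "twist": 8.5},
    {"offset": [0, 0, 0], "twist": 8.5},
    {"offset": [0, 0, 0], "twist": 8.5},
    {"offset": [0, 0, 0], "twist": 5.1},
    {"offset": [0, 0, 0], "twist": 0},
    {"offset": [0, 0, 0], "twist": 0},
  ],
)

```text
clock: 37.45
ee_pos: [0.5834, -0.0025, 0.3443]
tcp_rot: [-2.305, -2.133, 0.002]
ft_force: [0.0, -0.9, -0.1]
gripper_width: 0.06
finger_force: 0.0
```

```bash
python3 - <<'E'
from h import *
to([.585,-.0005,.269],85.5)
E
```

```text
pos [ 0.5834 -0.0025  0.3443] yaw 85.56 off [0.22 0.15 7.53] n>= 2 twist 0.06 z tool [-0.001 -0.    -1.   ]
```

Request:
apply_moves(
  rows=[
    {"offset": [0.2, 0.15, 2.5], "twist": 0},
    {"offset": [0, 0, 2.5], "twist": 0},
    {"offset": [0, 0, 1.5], "twist": 0},
    {"offset": [0, 0, 1], "twist": 0},
    {"offset": [0, 0, 0], "twist": 0},
  ],
)

```text
clock: 37.95
ee_pos: [0.5854, -0.0001, 0.2685]
tcp_rot: [-2.306, -2.131, 0.003]
ft_force: [0.3, -0.4, 0.0]
gripper_width: 0.0598
finger_force: 0.0
```

Request:
apply_moves(
  rows=[
    {"offset": [0, 0, 0], "twist": 0},
    {"offset": [0, 0, 0], "twist": 0},
    {"offset": [0, 0, 0], "twist": 0},
    {"offset": [0, 0, 0], "twist": 0},
    {"offset": [0, 0, 0], "twist": 0},
    {"offset": [0, 0, 0], "twist": 0},
    {"offset": [0, 0, 0], "twist": 0},
    {"offset": [0, 0, 0], "twist": 0},
  ],
  claw=1,
)

```text
clock: 38.75
ee_pos: [0.5856, 0.0001, 0.2699]
tcp_rot: [-2.308, -2.131, 0.001]
ft_force: [-4.7, 0.7, 5.0]
gripper_width: 0.0158
finger_force: 30.0
```

Request:
apply_moves(
  rows=[
    {"offset": [0, 0, -0.3], "twist": 0},
    {"offset": [0, 0, -0.5], "twist": 0},
    {"offset": [0, 0, -0.7], "twist": 0},
    {"offset": [0, 0, -1], "twist": 0},
    {"offset": [0, 0, -1], "twist": 0},
    {"offset": [0, 0, -1], "twist": 0},
    {"offset": [0, 0, 0], "twist": 0},
  ],
)

```text
clock: 39.45
ee_pos: [0.5865, 0.0, 0.3167]
tcp_rot: [2.307, 2.13, 0.004]
ft_force: [0.5, -1.4, -7.3]
gripper_width: 0.0159
finger_force: 30.0
```

```bash
python3 - <<'E'
from h import *
s=bot.state(); print(s["ft_force"],s["gripper_width"],s["finger_force"],s["moment"])
to([.5835,.241,s["ee_pos"][2]],86.1)
E
```

```text
[ 0.51711316 -1.44906926 -7.30647755] 0.015926214891175097 29.998008906841278 [-0.07489548  0.06749756  0.01223101]
pos [0.5865 0.     0.3167] yaw 85.43 off [24.   -2.22 -0.  ] n>= 6 twist -0.67 z tool [ 0.003 -0.    -1.   ]
```

Request:
apply_moves(
  rows=[
    {"offset": [1, -0.1, 0], "twist": 0},
    {"offset": [2, -0.2, 0], "twist": 0},
    {"offset": [3, -0.3, 0], "twist": 0},
    {"offset": [3.5, -0.3, 0], "twist": -0.3},
    {"offset": [4, -0.4, 0], "twist": -0.3},
    {"offset": [4, -0.4, 0], "twist": 0},
    {"offset": [3, -0.3, 0], "twist": 0},
    {"offset": [2, -0.2, 0], "twist": 0},
    {"offset": [1, 0, 0], "twist": 0},
    {"offset": [0.5, 0, 0], "twist": 0},
  ],
)

```text
clock: 40.45
ee_pos: [0.5814, 0.242, 0.3141]
tcp_rot: [-2.296, -2.144, 0.001]
ft_force: [-0.2, -0.6, -7.4]
gripper_width: 0.0156
finger_force: 30.0
```

```bash
python3 - <<'E'
from h import *
s=bot.state(); print(s["ft_force"],s["gripper_width"],s["finger_force"])
to([.5835,.241,.27-.021],86.1)
E
```

```text
[-0.2199519  -0.63173666 -7.39526556] 0.015645625307289662 29.997783601284027
pos [0.5814 0.242  0.3141] yaw 86.1 off [-0.09  0.22  6.51] n>= 2 twist -0.0 z tool [-0.001 -0.    -1.   ]
```

Request:
apply_moves(
  rows=[
    {"offset": [-0.1, 0.2, 1], "twist": 0},
    {"offset": [0, 0, 1.5], "twist": 0},
    {"offset": [0, 0, 1.5], "twist": 0},
    {"offset": [0, 0, 1], "twist": 0},
    {"offset": [0, 0, 0.6], "twist": 0},
    {"offset": [0, 0, 0.4], "twist": 0},
    {"offset": [0, 0, 0.2], "twist": 0},
    {"offset": [0, 0, 0], "twist": 0},
  ],
)

```text
clock: 41.25
ee_pos: [0.5838, 0.2399, 0.2527]
tcp_rot: [2.297, 2.143, 0.0]
ft_force: [-0.4, 0.8, -7.2]
gripper_width: 0.016
finger_force: 30.0
```

Request:
apply_moves(
  rows=[
    {"offset": [0, 0, 0.1], "twist": 0},
    {"offset": [0, 0, 0.1], "twist": 0},
    {"offset": [0, 0, 0], "twist": 0},
  ],
)

```text
clock: 41.55
ee_pos: [0.5837, 0.2399, 0.2509]
tcp_rot: [2.297, 2.143, 0.001]
ft_force: [-0.5, -0.3, -6.9]
gripper_width: 0.0156
finger_force: 30.0
```

Request:
apply_moves(
  rows=[
    {"offset": [0, 0, 0.1], "twist": 0},
    {"offset": [0, 0, 0.1], "twist": 0},
    {"offset": [0, 0, 0], "twist": 0},
  ],
)

```text
clock: 41.85
ee_pos: [0.5837, 0.24, 0.2489]
tcp_rot: [2.297, 2.143, 0.0]
ft_force: [-0.9, 0.0, -4.2]
gripper_width: 0.016
finger_force: 30.0
```

Contact with the mat; settle it fully, then release.

Request:
apply_moves(
  rows=[
    {"offset": [0, 0, 0.07], "twist": 0},
    {"offset": [0, 0, 0], "twist": 0},
  ],
)

```text
clock: 42.05
ee_pos: [0.5837, 0.24, 0.2489]
tcp_rot: [2.297, 2.143, 0.001]
ft_force: [-4.2, -1.4, 5.1]
gripper_width: 0.0159
finger_force: 30.0
```

Request:
apply_moves(
  rows=[
    {"offset": [0, 0, 0], "twist": 0},
    {"offset": [0, 0, 0], "twist": 0},
    {"offset": [0, 0, 0], "twist": 0},
    {"offset": [0, 0, -2], "twist": 0},
    {"offset": [0, 0, -3], "twist": 0},
    {"offset": [0, 0, -4], "twist": 0},
    {"offset": [0, -4, -4], "twist": 0},
    {"offset": [0, -4, -4], "twist": 0},
    {"offset": [0, -4, -2], "twist": 0},
    {"offset": [0, -4, 0], "twist": 0},
  ],
  claw=4.5,
)

```text
clock: 43.05
ee_pos: [0.4328, 0.2506, 0.4319]
tcp_rot: [2.297, 2.142, 0.009]
ft_force: [-0.6, 0.1, -0.5]
gripper_width: 0.0448
finger_force: 0.0
```

Request:
apply_moves(
  rows=[
    {"offset": [0, -4, 0], "twist": 0},
    {"offset": [0, -3, 0], "twist": 0},
    {"offset": [0, 0, 0], "twist": 0},
  ],
)

```text
clock: 43.35
ee_pos: [0.3607, 0.2549, 0.4288]
tcp_rot: [-2.295, -2.145, 0.001]
ft_force: [0.4, 0.2, 0.0]
gripper_width: 0.0449
finger_force: 0.0
```

```bash
python3 - <<'E'
from h import *
c=vision.capture("top"); np.savez("top2.npz",**c); crop(c,115,120,385,290,2.96,"topend"); print(bot.state()["ee_pos"],bot.state()["clock"])
E
```

```text
[0.36240978 0.25523976 0.42911378] 43.4
```

View pics/topend.png

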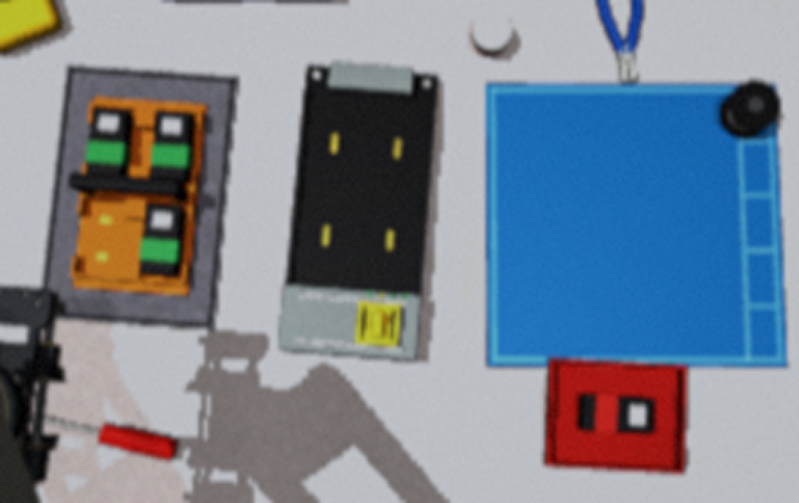

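The final picture shows the carrier centred and square on the grey mat (140,195), with packs in three bays. The catch is shut (380,323), the red pack is in the tray (617,415) and the bystanders haven't moved. Handing in.

```bash
python3 -c "
from station import sign_off
print(sign_off())"
```

```text
the job is handed in; nothing more can be done
None
```

The job is done and handed in at about 43 s: the three green packs are in the carrier, which is centred and square on the grey mat; the red pack is in the tray, the button is in and the catch is shut.

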